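Unhook the hold-down bar, lay out the turned billets and chock the row

TASK

The turned billets are locked in their carrying cradle by the hold-down bar: lift the bar's free end, tilt the bar back over the retaining lip, draw its tongue out of the keeper and lay the bar flat along the middle of the rubber mat. Then lay all the billets on their sides on the finishing board, touching one another in one straight row along the middle of the board, starting against the batten, and chock the open end of the row by standing the wedge on the board square with the row, its slope snug against the last billet, so that nothing can roll. Leave the other things on the bench where they are.

Things in the scene. Friction and masses are not known exactly. Their poses are not given: they have to be found in the camera images.
- cradle: Fixed plywood cradle, 344 mm long (its y), 54 mm wide (x); origin: centre of its underside. Billets lie across it (axes along x) on a base 14 mm thick, axes 36 mm and tops 58 mm above the origin, in five nests at y = -96, -48, 0, 48, 96 mm between ribs 10 mm high; some may be empty. Posts at both ends (40 mm wide, tops at z = 60 mm) carry the bar's ends.
- cradle_lip (a point): middle of the top edge of the steel retaining lip at the cradle's -y end (cradle frame y = -153, z = 100 mm): a plate 40 mm wide, 6 mm thick, standing just behind the post (y -150 to -132 mm) that carries the bar's free end, 40 mm higher than the post's top
- cradle_keeper (a point): middle of the mouth of the steel keeper on the cradle's +y post, at the post's top (cradle frame y = 132, z = 60 mm): a slot 31 mm wide, 20 mm high and 30 mm deep, open towards the billets, closed behind (y = 162) and roofed by a plate (z 80 to 86 mm)
- bar: Loose dark wooden hold-down bar, 302 mm long (its y), 24 wide, 10 thick, 120 g; origin: centre of its underside. A grip block 16 mm thick (x), 50 long (y) stands on its middle, z 10 to 50 mm. At the start it lies level on the cradle's posts (origin at cradle y = 5, z = 60 mm), the -y end 4 mm from the lip, the +y tongue in the keeper; no straight lift or level pull frees it.
- bar_free (a point): middle of the bar's free end, lower edge (bar frame y = -151 mm, z = 0). To unhook, raise it over the lip by tilting the bar about the tongue tip, 10 to 20 degrees (about 14 is best)
- bar_tongue (a point): middle of the tongue tip's lower edge (bar frame y = 151 mm, z = 0); steel-shod, 24 mm of it lie in the keeper at the start, so the tilted bar must be drawn at least 30 mm towards the cradle's -y before it is lifted. Nothing springs or clicks
- board: Fixed plywood finishing board, 314 mm long (its y), 100 mm wide (x), 12 mm thick, open but for a fixed batten 14 mm thick (y -157 to -143), 30 mm high above the board, across its -y end; origin: centre of its underside, z up. A billet lying against the batten has its axis at y = -121 mm, the next ones 44 mm further each; their axes lie 34 mm above the origin.
- chock: Loose wooden wedge with a rubber sole, 60 mm long (its y), 50 wide (x; grip these flat sides), 36 high, 90 g; origin: centre of its underside. A 45 degree slope faces its -y, from a 2 mm thick toe at y = -30 mm up to y = 4 mm, then a flat top to the back at y = 30 mm. With the slope touching a billet on the same surface, the billet's axis lies 41 mm from the origin on the -y side.
- mat: Fixed black rubber mat, 340 mm long (its y), 120 mm wide (x), 3 mm thick; origin: centre of its underside.
- billet1: Round turned wooden billet, 44 mm in diameter and 56 mm long; origin: its middle, x along its axis (it may be rolled about x). The flat ends, 56 mm apart, are the place to grip. 65 g. None if absent from this start.
- billet2: Round turned wooden billet, 44 mm in diameter and 56 mm long; origin: its middle, x along its axis (it may be rolled about x). The flat ends, 56 mm apart, are the place to grip. 65 g. None if absent from this start.
- billet3: Round turned wooden billet, 44 mm in diameter and 56 mm long; origin: its middle, x along its axis (it may be rolled about x). The flat ends, 56 mm apart, are the place to grip. 65 g. None if absent from this start.
- billet4: Round turned wooden billet, 44 mm in diameter and 56 mm long; origin: its middle, x along its axis (it may be rolled about x). The flat ends, 56 mm apart, are the place to grip. 65 g. None if absent from this start.
- billet5: Round turned wooden billet, 44 mm in diameter and 56 mm long; origin: its middle, x along its axis (it may be rolled about x). The flat ends, 56 mm apart, are the place to grip. 65 g. None if absent from this start.
- sanding_block: bystander: cork sanding block 55 x 85 x 30 mm
- oil_bottle: bystander: amber oil bottle, 60 mm wide, 160 mm tall
- wax_tin: bystander: flat metal tin, 76 mm wide, 34 mm high
- mallet: bystander: turned carver's mallet standing on its head, 84 mm wide, 215 mm tall
- finial: bystander: small turned finial, 30 mm wide, 36 mm high
- gouge: bystander: turning gouge lying flat, 390 mm long, 26 mm thick
- chuck_key: bystander: steel T chuck key lying flat, about 100 mm each way, 16 mm high
- caliper: bystander: steel sliding caliper lying flat, 200 x 80 mm, 8 mm thick
There are look-alikes about, which are no part of the job. Leave any blue, purple or red look-alike of the billet5 alone.

How it is judged:
By the outcome, as a careful person would: the job done as asked, in the order asked, and still so for the second after the job is handed in, with the robot touching nothing.
Of billet1, billet2, billet3, billet4, billet5 only 3 to 5 are there at a start; the rules pass over those that are not, and their reading is None.
At some moment in a run one of chock, bar may be knocked a few centimetres aside while the robot is not near it.
It also fails if it takes over 210 s, if anything falls off the work surface, if the arm or the gripper's body presses on something with over 40 N, if the wrist force passes 120 N, or if a joint passes its speed limit or range.

ROBOT

A 7-joint arm with a two-finger parallel gripper is mounted at the origin on the work surface. World frame = base frame: x ahead of the robot, y to its left, z up, the work surface at z = 0. Lengths are in mm, angles in rad, forces in N, time in s.
With the tool pointing down it reaches from about 425 to 875 mm from the base axis. Payload 8.4 kg.
Tool frame: the origin (TCP) lies between the finger pads; the fingertips stand 22 mm ahead of it and the grasp point (between the pads) lies 3 mm ahead of it (robot.tcp_to_tips is the distance from the TCP to the fingertips, in mm); z points along the fingers, x is the direction in which the jaws open and shut, and the axes are right-handed (so a half turn about z gives the same grasp; the last joint's range is limited). The gripper opens to 85 mm and grips with 20 to 120 N. Pads are 22 mm wide; open, the fingers measure 114 mm over their backs; the gripper's body (76 mm by 85 mm) begins 54 mm behind the grasp point. The pads swing forward as they close: fully open they stand 13 mm farther back than shut.
Start: joints at [-1.355, 0.333, 0.04, 1.465, -0.013, 1.343, -0.059], TCP at [201.258, 618.029, 253.308] pointing down, gripper open.
Joint ranges: [-2.58, 2.58], [-0.38, 2.09], [-1.3, 1.39], [0.25, 2.4], [-1.5, 4.64], [0.08, 2.09], [-2.65, 2.65]. Speed limits (rad/s): [2.22, 2.22, 2.79, 2.79, 3.14, 3.14, 3.14].

INTERFACE

Orientations are given as a 3x3 rotation matrix whose columns are the frame's x, y, z axes.
In Python, from plant import robot gives the robot as it stands.
- The arm moves only by the tool play_rows, never from a script. Its argument "increments" is one flat list of numbers, 7 for each row, row after row: the shift along the tool's x, y, z scaled (see below), then the turn, a rotation vector about the tool's x, y, z scaled (see below), then the gripper's target within -1 to 1 (shut at 1, half-way at 0, fully open at -1). A call has 1 to 12 rows; each row shifts and turns the pose as measured when the row begins, along the tool's axes as they then stand; what a row does not reach is not made up. The controller multiplies each number of a shift by 80 cm and each number of a turn by pi/4 rad. A row lasts 1/12 s, in which the tool goes at most 41.7 mm and 7.16 degrees, less where a joint would pass 70% of its speed; a pose out of reach is approached as far as the arm can. A call with a number of a shift or a turn outside -1 to 1 is refused whole. A call with a gripper value outside its range is refused whole. The fingers move at their own pace and stop on an object; the grip force is fixed at half the most. Time passes only in rows, so rows that do not move let the fingers close. It gives the time, the measured TCP pose, the force and the opening at its end, in the units of the state.
- robot.sense(): the state, without advancing time (a new reading comes with each control period).
- robot.read_camera(name): name is "scene" or "top" or "wrist"; returns (picture, depth): 480x640x3 uint8, red, green, blue; 480x640 float32, mm along the optical axis (not along the pixel's ray), 0 where there is no reading.
- robot.camera_model(name): a dict with "fx", "fy", "cx", "cy" (pixels), "view" (4x4, takes a point from world to camera coordinates); the wrist camera has in their place "T_tool_cam" (4x4, takes a point from camera to tool coordinates, whose origin is the TCP and whose axes are the tool frame's). Camera axes: x right, y up, looking along -z (the intrinsics and any distortion apply to the point x, -y, -z); pixel columns grow to the right and rows downward; lengths in mm; the calibration is good to about 2 mm. A picture is of the moment at which its call begins: read the wrist's pose just before it. camera_model takes no time and is no camera call.
- robot.finish_job(): hands the job in, once; it reports no verdict.
The state is a dict: "t": time; "joint_positions": joint angles; "joint_vel": joint speeds; "effort": joint torques, N m; "tool_pos": TCP position; "ee_rot": TCP orientation; "force": force on the tool from outside, world axes, zero at the start; "moment": the same for the moment, N m; "grip_width": finger opening in mm.
Only numpy, scipy, OpenCV 4.12 (cv2) and the standard library are available. Lean on these libraries where they do the work, as an engineer would, in place of code of your own. Each camera call takes 0.05 s, during which the arm holds its last target. There are 200 camera calls.

## Working session

There is one attempt and no reset: what is moved stays moved. The work goes in short steps, Python scripts to look and compute and a tool call to move; the robot and the scene stay as the last step left them, time stands still between calls to the robot, and variables do not carry over. Pictures are saved under pics/ and viewed, about 12 in all and at most 16, crops included, and the job is handed in when it is done.

Besides the shell and the picture viewer there is one more tool, called after "Emit:" as name(argument=value, ...), one argument or row to a line, values as JSON. play_rows: Moves the arm, as the interface text tells. Shifts and turns lie within -1 to 1; 1 stands for 80 cm of shift or pi/4 rad of turn. Its arguments: {"type":"object","properties":{"increments":{"type":"array"}},"required":["increments"]}

```bash
ls; mkdir -p pics; python3 - <<'E'
from plant import robot
import cv2,numpy as np
s=robot.sense();print(s)
for n in("top","scene"):
    p,d=robot.read_camera(n);m=robot.camera_model(n)
    print(n,{k:(np.round(v,3).tolist()) for k,v in m.items()})
    cv2.imwrite(f"pics/{n}0.png",p[:,:,::-1]);np.save(f"{n}0.npy",d)
print({k:np.round(v,3).tolist() for k,v in robot.camera_model("wrist").items()})
E
```

```text
pics
{'t': 0.0, 'joint_positions': array([-1.35518914,  0.33391526,  0.03989229,  1.46626246, -0.01337892,
        1.34330212, -0.0584925 ]), 'joint_vel': array([-1.10770904e-03, -4.53526615e-04, -3.40716018e-05, -3.43033542e-04,
        7.89733228e-04, -1.27556108e-03,  1.79200645e-03]), 'effort': array([-6.90991928e-04, -6.58555269e+01,  1.36474751e+00, -4.05573034e+01,
        1.66884600e-02,  1.24644156e-02, -1.83162575e-05]), 'tool_pos': array([201.17467502, 617.64646472, 252.42299938]), 'ee_rot': array([[ 3.09654056e-01,  9.50849214e-01, -3.70230092e-04],
       [ 9.50847914e-01, -3.09654247e-01, -1.57859669e-03],
       [-1.61565075e-03,  1.36786358e-04, -9.99998685e-01]]), 'force': array([ 1.01055789, -0.39113999, -0.00372703]), 'moment': array([ 0.02608219, -0.00908051, -0.04579141]), 'grip_width': 85.65574731207546}
top {'fx': 555.112, 'fy': 555.112, 'cx': 318.927, 'cy': 238.697, 'view': [[-0.005, -1.0, -0.0, 9.501], [0.984, -0.005, 0.177, -544.497], [-0.177, 0.001, 0.984, -1427.74], [0.0, 0.0, 0.0, 1.0]]}
scene {'fx': 580.139, 'fy': 580.139, 'cx': 310.757, 'cy': 243.988, 'view': [[-0.759, 0.651, -0.012, 444.689], [-0.532, -0.608, 0.589, 251.079], [0.376, 0.453, 0.808, -2122.139], [0.0, 0.0, 0.0, 1.0]]}
{'fx': 375.164, 'fy': 375.164, 'cx': 328.54, 'cy': 236.512, 'T_tool_cam': [[1.0, -0.001, 0.0, -0.456], [-0.0, -0.963, -0.269, -68.94], [0.001, 0.269, -0.963, -120.255], [0.0, 0.0, 0.0, 1.0]]}
```

View pics/top0.png

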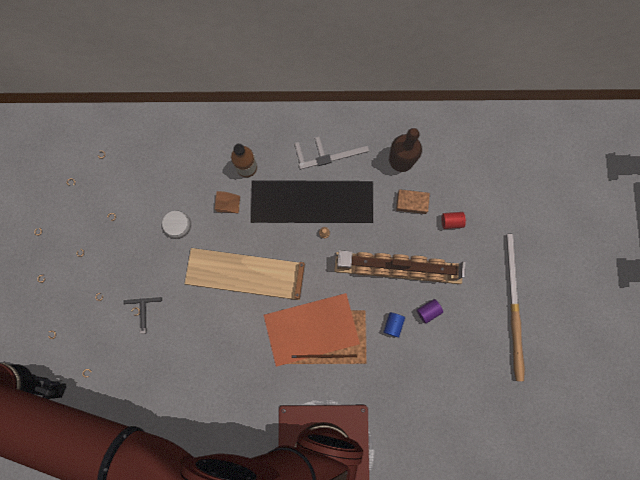

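View pics/scene0.png

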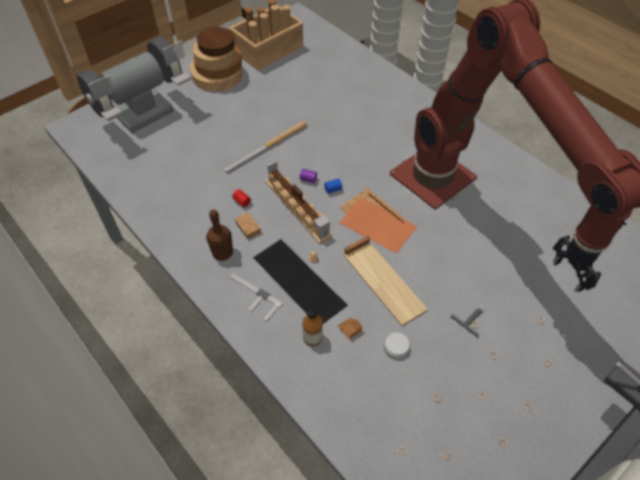

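The top view shows the cradle at about (345..463, 260..270) with its keeper end on the left, the board at (185..305, 250..298) with its batten on the right, the mat at (312,201) and the wedge at (227,202). Look-alikes to leave alone are the red (454,220), blue (395,325) and purple (430,311) billets. The cork block at (413,201) resembles the wedge but is the sanding block.

```bash
cat > h.py <<'E'
from plant import robot
import numpy as np, cv2
from scipy.spatial.transform import Rotation as R
def cloud(n):
    """picture and world points (480x640x3, nan where no reading)"""
    s=robot.sense(); p,d=robot.read_camera(n); m=robot.camera_model(n)
    return p,unproj(n,d,m,s),m,s
def pose(n,m,s):
    if n=="wrist":
        T=np.eye(4);T[:3,:3]=s["ee_rot"];T[:3,3]=s["tool_pos"]
        return T@np.array(m["T_tool_cam"])
    return np.linalg.inv(np.array(m["view"]))
def unproj(n,d,m,s):
    v,u=np.mgrid[:480,:640]
    d=np.where(d>0,d,np.nan)
    P=np.stack([(u-m["cx"])/m["fx"]*d,-(v-m["cy"])/m["fy"]*d,-d],-1)
    T=pose(n,m,s)
    return P@T[:3,:3].T+T[:3,3]
def proj(n,X,m,s):
    T=np.linalg.inv(pose(n,m,s)); c=np.atleast_2d(X)@T[:3,:3].T+T[:3,3]
    return np.c_[m["cx"]+m["fx"]*c[:,0]/-c[:,2], m["cy"]-m["fy"]*c[:,1]/-c[:,2]]
def rect(P):
    """min-area rect of xy points: centre, size, angle of long axis (deg from world x)"""
    r=cv2.minAreaRect(P[:,:2].astype(np.float32)); b=cv2.boxPoints(r)
    e=max((b[1]-b[0],b[2]-b[1]),key=np.linalg.norm)
    return np.round(r[0],1),np.round(sorted(r[1]),1),round(float(np.degrees(np.arctan2(e[1],e[0]))),2)
def st():
    s=robot.sense();e=R.from_matrix(s["ee_rot"])
    print("t",round(s["t"],2),"pos",s["tool_pos"].round(1),"F",s["force"].round(1),"w",round(s["grip_width"],1),"j",s["joint_positions"].round(2));print(s["ee_rot"].round(3).tolist());return s
def go(pos,tx,tz=(0,0,-1)):
    """shift (tool axes, units of 800mm) and turn (rotvec tool, units pi/4) needed to reach pos with tool x ~ tx"""
    s=st();tz=np.array(tz,float);tz/=np.linalg.norm(tz)
    tx=np.r_[tx,0][:3].astype(float);tx-=tz*(tx@tz);tx/=np.linalg.norm(tx)
    G=np.c_[tx,np.cross(tz,tx),tz];E=s["ee_rot"]
    dp=E.T@(np.array(pos)-s["tool_pos"]);rv=R.from_matrix(E.T@G).as_rotvec()
    print("shift tool mm",dp.round(1),"turn deg",np.degrees(rv).round(2),"| scaled",(dp/800).round(4),(rv/(np.pi/4)).round(4))
E
python3 - <<'E'
from h import *
s=robot.sense()
d=np.load("top0.npy");m=robot.camera_model("top");W=unproj("top",d,m,s);p=cv2.imread("pics/top0.png")
v,u=np.mgrid[:480,:640]
def box(name,u0,u1,v0,v1,z0,z1):
    k=(u>u0)&(u<u1)&(v>v0)&(v<v1)&(W[...,2]>z0)&(W[...,2]<z1);P=W[k];print(name,len(P),rect(P),np.median(P[:,2]).round(1))
box("cradle",325,480,240,295,5,120)
box("board",175,310,240,305,6,20)
box("batten",280,312,250,305,28,60)
box("chock",210,243,188,216,15,60)
box("sand",392,435,185,218,15,60)
k=(p.max(2)<30)&(u>240)&(u<385)&(v>170)&(v<230);print("mat",rect(W[k]),np.nanmedian(W[k][:,2]))
print(np.nanmedian(W[330:400,150:250,2]), W[261,345],W[268,462],W[232,323],W[150,243])
c=p[235:300,320:480];b=p[235:310,180:330]
cv2.imwrite("pics/c.png",np.vstack([cv2.resize(c,(800,325),interpolation=3),cv2.resize(p[180:225,205:385],(800,200),interpolation=3)]))
E
```

```text
cradle 3219 (array([ 472.1, -220.9]), array([144.9, 417.4]), 89.67) 57.3
board 3998 (array([461.1, 215.5]), array([171.5, 363.4]), 89.66) 11.6
batten 198 (array([436.9,  60.4]), array([13.9, 95.4]), -7.94) 41.7
chock 360 (array([654.7, 263.8]), array([52. , 53.1]), 85.06) 31.7
sand 646 (array([ 653.5, -249.8]), array([56.8, 86.2]), 82.91) 29.5
mat (array([656.3,  26. ]), array([112.1, 335.7]), 88.75) 1.8286415463018102
-0.21532184614727612 [478.58536919 -60.0170006   90.10838957] [ 457.92681165 -357.15418504   97.69884726] [565.83326726  -4.57939981  31.74339508] [752.40333351 196.87268388 162.81222146]
```

View pics/c.png

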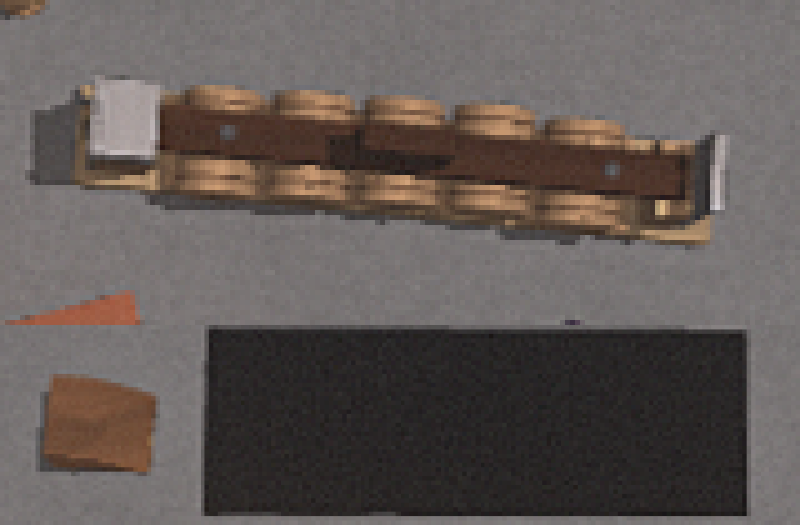

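```bash
cat >> h.py <<'E'
def plan(pos,tx,tz=(0,0,-1),g=None):
    """print scaled rows (constant world velocity, constant turn) to reach pose from here"""
    s=robot.sense();tz=np.array(tz,float);tz/=np.linalg.norm(tz)
    tx=np.r_[tx,0][:3].astype(float);tx-=tz*(tx@tz);tx/=np.linalg.norm(tx)
    G=np.c_[tx,np.cross(tz,tx),tz];E=s["ee_rot"]
    if G[:,0]@E[:,0]<-0.2: print("NB half turn")
    D=np.array(pos)-s["tool_pos"];rv=R.from_matrix(E.T@G).as_rotvec()
    n=int(max(np.ceil(np.linalg.norm(D)/38),np.ceil(np.degrees(np.linalg.norm(rv))/6.5),1))
    print("rows",n,"dist",D.round(1),"turn",np.degrees(rv).round(2))
    out=[]
    for i in range(n):
        Ri=E@R.from_rotvec(rv*i/n).as_matrix()
        out.append(np.r_[(Ri.T@D)/n/800,rv/n/(np.pi/4)].round(4))
    print("\n".join(str(o.tolist()) for o in out))
E
python3 -c "
from h import *
plan((500,250,300),(.99,-.138))"
```

```text
rows 13 dist [ 298.8 -367.7   47.5] turn [7.00e-02 7.00e-02 7.99e+01]
[-0.0247, 0.0383, -0.0045, 0.0001, 0.0001, 0.1366]
[-0.0205, 0.0407, -0.0045, 0.0001, 0.0001, 0.1366]
[-0.016, 0.0427, -0.0045, 0.0001, 0.0001, 0.1366]
[-0.0114, 0.0441, -0.0045, 0.0001, 0.0001, 0.1366]
[-0.0066, 0.0451, -0.0045, 0.0001, 0.0001, 0.1366]
[-0.0017, 0.0455, -0.0046, 0.0001, 0.0001, 0.1366]
[0.0032, 0.0454, -0.0046, 0.0001, 0.0001, 0.1366]
[0.008, 0.0448, -0.0046, 0.0001, 0.0001, 0.1366]
[0.0128, 0.0437, -0.0046, 0.0001, 0.0001, 0.1366]
[0.0174, 0.0421, -0.0046, 0.0001, 0.0001, 0.1366]
[0.0218, 0.04, -0.0046, 0.0001, 0.0001, 0.1366]
[0.026, 0.0374, -0.0046, 0.0001, 0.0001, 0.1366]
[0.0298, 0.0344, -0.0046, 0.0001, 0.0001, 0.1366]
```

Emit:
play_rows(
  increments=[-0.025, 0.038, -0.005, 0, 0, 0.137, -1, -0.02, 0.041, -0.005, 0, 0, 0.137, -1, -0.016, 0.043, -0.005, 0, 0, 0.137, -1, -0.011, 0.044, -0.005, 0, 0, 0.137, -1, -0.007, 0.045, -0.005, 0, 0, 0.137, -1, -0.002, 0.045, -0.005, 0, 0, 0.137, -1, 0.003, 0.045, -0.005, 0, 0, 0.137, -1, 0.008, 0.045, -0.005, 0, 0, 0.137, -1, 0.013, 0.044, -0.005, 0, 0, 0.137, -1, 0.017, 0.042, -0.005, 0, 0, 0.137, -1, 0.022, 0.04, -0.005, 0, 0, 0.137, -1, 0.026, 0.037, -0.005, 0, 0, 0.137, -1],
)

```text
t: 1.1
tool_pos: [471.0, 263.3, 295.3]
ee_rot: [[0.997, -0.076, -0.01], [-0.076, -0.997, -0.007], [-0.01, 0.008, -1.0]]
force: [0.8, 0.5, -0.5]
grip_width: 85.4
```

Emit:
play_rows(
  increments=[0.03, 0.034, -0.005, 0, 0, 0.137, -1, 0, 0, 0, 0, 0, 0, -1, 0, 0, 0, 0, 0, 0, -1],
)

```text
t: 1.35
tool_pos: [498.3, 223.5, 300.2]
ee_rot: [[0.978, -0.208, -0.008], [-0.208, -0.978, -0.009], [-0.006, 0.011, -1.0]]
force: [-1.0, 1.8, 0.4]
grip_width: 85.4
```

```bash
python3 - <<'E'
from h import *
st()
p,W,m,s=cloud("wrist");cv2.imwrite("pics/w1.png",p[:,:,::-1]);np.save("w1.npy",W)
plan((470,-150,320),(.9976,-.07))
E
```

```text
t 1.35 pos [498.3 223.5 300.2] F [-1.   1.8  0.4] w 85.4 j [-0.94  0.1   0.48  1.66 -0.04  1.4  -0.67]
[[0.978, -0.208, -0.008], [-0.208, -0.978, -0.009], [-0.006, 0.011, -1.0]]
rows 10 dist [ -28.6 -372.8   19.7] turn [ 0.61  0.36 -8.01]
[0.0062, 0.0463, -0.002, 0.0014, 0.0008, -0.0178]
[0.0056, 0.0464, -0.002, 0.0014, 0.0008, -0.0178]
[0.0049, 0.0465, -0.0021, 0.0014, 0.0008, -0.0178]
[0.0043, 0.0466, -0.0021, 0.0014, 0.0008, -0.0178]
[0.0036, 0.0466, -0.0022, 0.0014, 0.0008, -0.0178]
[0.003, 0.0467, -0.0022, 0.0014, 0.0008, -0.0178]
[0.0023, 0.0467, -0.0023, 0.0014, 0.0008, -0.0178]
[0.0017, 0.0467, -0.0023, 0.0014, 0.0008, -0.0178]
[0.001, 0.0467, -0.0024, 0.0014, 0.0008, -0.0178]
[0.0004, 0.0467, -0.0024, 0.0014, 0.0008, -0.0178]
```

View pics/w1.png

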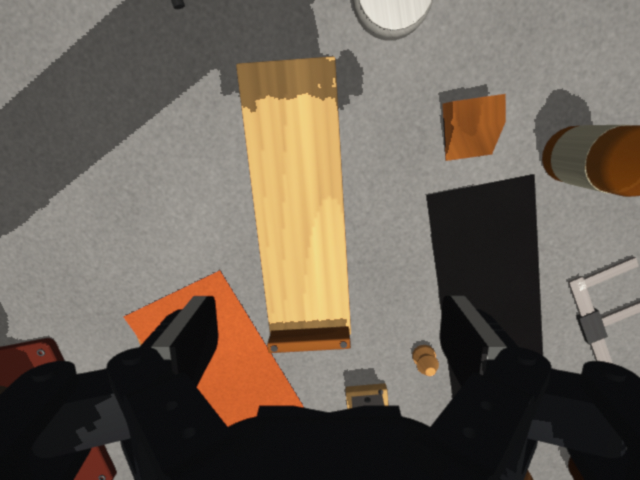

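The wrist view shows the whole board (240..350, 60..350) with its batten at the bottom, the wedge at (473,127) and the finial at (425,360). I'll fit the board and wedge from the depth.

```bash
python3 - <<'E'
from h import *
W=np.load("w1.npy");v,u=np.mgrid[:480,:640];z=W[...,2]
def box(name,u0,u1,v0,v1,z0,z1):
    k=(u>u0)&(u<u1)&(v>v0)&(v<v1)&(z>z0)&(z<z1)
    _,l=cv2.connectedComponents(k.astype(np.uint8));c=np.bincount(l.ravel());c[0]=0
    P=W[l==c.argmax()];print(name,len(P),rect(P),np.median(P[:,2]).round(2))
    return P
box("board",225,360,45,345,7,20)
box("batten",255,360,310,360,35,50)
box("chock all",430,520,80,170,5,60)
P=box("chock top",430,520,80,170,33.5,60)
p=cv2.imread("pics/w1.png")
k=(p.max(2)<40)&(u>420)&(u<560)&(v>170)&(v<300);P=W[k];print("mat part",rect(P),np.nanmedian(P[:,2]))
print("floor",np.nanmedian(W[250:300,50:100,2]))
E
```

```text
board 24535 (array([458.6, 209.5]), array([100.2, 313.1]), 81.89) 11.71
batten 1087 (array([437.6,  60.8]), array([15.4, 95.8]), -8.43) 41.46
chock all 3208 (array([654.8, 259.9]), array([51.4, 57.8]), 85.88) 33.03
chock top 1570 (array([655.8, 274.4]), array([28.9, 51.3]), -3.98) 35.46
mat part (array([629.2, 134.3]), array([150.9, 203.5]), -9.57) 2.518069087901722
floor 0.033962692291481744
```

Emit:
play_rows(
  increments=[0.006, 0.046, -0.002, 0.001, 0.001, -0.018, -1, 0.006, 0.046, -0.002, 0.001, 0.001, -0.018, -1, 0.005, 0.046, -0.002, 0.001, 0.001, -0.018, -1, 0.004, 0.046, -0.002, 0.001, 0.001, -0.018, -1, 0.004, 0.046, -0.002, 0.001, 0.001, -0.018, -1, 0.003, 0.046, -0.002, 0.001, 0.001, -0.018, -1, 0.002, 0.046, -0.002, 0.001, 0.001, -0.018, -1, 0.002, 0.046, -0.002, 0.001, 0.001, -0.018, -1, 0.001, 0.046, -0.002, 0.001, 0.001, -0.018, -1, 0, 0.02, -0.002, 0.001, 0.001, -0.018, -1, 0, 0, 0, 0, 0, 0, -1, 0, 0, 0, 0, 0, 0, -1],
)

```text
t: 2.4
tool_pos: [473.2, -124.0, 316.0]
ee_rot: [[1.0, -0.021, -0.002], [-0.021, -1.0, -0.002], [-0.002, 0.002, -1.0]]
force: [0.5, 0.0, 0.2]
grip_width: 85.3
```

```bash
python3 - <<'E'
from h import *
st()
p,W,m,s=cloud("wrist");cv2.imwrite("pics/w2.png",p[:,:,::-1]);np.save("w2.npy",W)
E
```

```text
t 2.4 pos [ 473.2 -124.   316. ] F [0.5 0.  0.2] w 85.3 j [-0.66 -0.08  0.8   1.78  0.06  1.42  0.1 ]
[[1.0, -0.021, -0.002], [-0.021, -1.0, -0.002], [-0.002, 0.002, -1.0]]
```

View pics/w2.png

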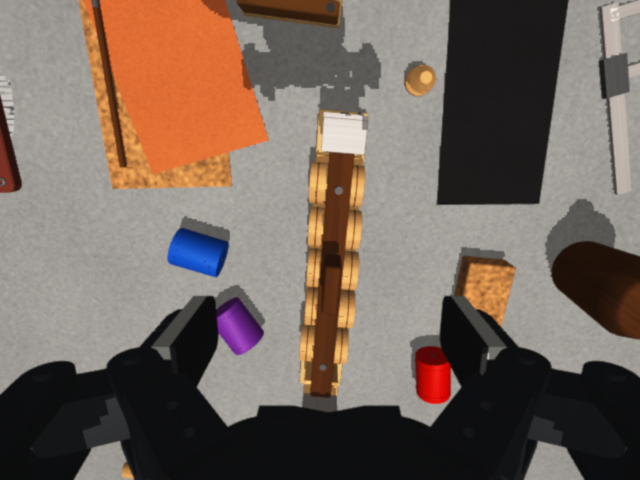

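The wrist view shows the cradle from its keeper roof (345,133) down to the bar's free end near (322,390). All five billets are in their nests and the grip block is at (332,290); the purple, blue and red look-alikes are off to the sides.

```bash
python3 - <<'E'
from h import *
W=np.load("w2.npy");v,u=np.mgrid[:480,:640];z=W[...,2]
def box(name,u0,u1,v0,v1,z0,z1):
    k=(u>u0)&(u<u1)&(v>v0)&(v<v1)&(z>z0)&(z<z1)
    _,l=cv2.connectedComponents(k.astype(np.uint8));c=np.bincount(l.ravel());c[0]=0
    P=W[l==c.argmax()];print(name,len(P),rect(P),np.median(P[:,2]).round(2),P.min(0).round(0),P.max(0).round(0))
    return P
box("roof",310,380,100,165,82,95)
box("bar top",295,360,155,395,66,74)
box("block top",295,360,230,360,100,118)
box("cradle base",295,375,105,400,8,30)
for n in ((160,205),(208,245),(250,285),(290,325),(328,360)):
    box("billet",295,375,*n,35,61)
box("purple",205,270,290,360,5,60)
p=cv2.imread("pics/w2.png")
k=(p.max(2)<40)&(u>420)&(u<580)&(v>0)&(v<210)&(W[...,2]<10);print("mat part",rect(W[k]))
p=cv2.imread("pics/top0.png");Wt=unproj("top",np.load("top0.npy"),robot.camera_model("top"),robot.sense())
k=(p.max(2)<40)&(u>240)&(u<385)&(v>175)&(v<228)&(Wt[...,2]<8);k=cv2.morphologyEx(k.astype(np.uint8),2,np.ones((3,3)))>0
print("mat top",rect(Wt[k]));
E
```

```text
roof 1728 (array([487.1, -58.5]), array([34., 40.]), -5.86) 85.61 [466. -77.  83.] [509. -40.  88.]
bar top 4451 (array([ 471.1, -213.9]), array([ 24. , 272.2]), 84.08) 69.68 [ 446. -349.   66.] [496. -79.  74.]
block top 848 (array([ 472.4, -201.1]), array([16. , 50.1]), 84.1) 109.32 [ 462. -226.  100.] [ 482. -176.  112.]
cradle base 481 (array([486.5, -62.8]), array([53.8, 56.3]), 84.27) 13.65 [457. -89.   9.] [516. -33.  26.]
billet 720 (array([ 460.9, -108.8]), array([17.9, 43.5]), 84.08) 54.71 [ 451. -131.   36.] [472. -87.  59.]
billet 536 (array([ 457.1, -154.9]), array([15.8, 38. ]), 84.24) 55.02 [ 448. -173.   40.] [ 467. -136.   60.]
billet 504 (array([ 493.4, -202.8]), array([17.3, 31.8]), 85.72) 55.24 [ 484. -218.   36.] [ 503. -187.   60.]
billet 528 (array([ 489.1, -251.3]), array([18.1, 33.8]), 84.12) 54.77 [ 479. -268.   35.] [ 499. -234.   59.]
billet 432 (array([ 442.4, -296.5]), array([16.1, 34.9]), 84.4) 54.86 [ 433. -313.   41.] [ 452. -279.   59.]
purple 1765 (array([ 355.3, -283.1]), array([43.1, 56.7]), -59.75) 39.18 [ 328. -314.    5.] [ 387. -249.   45.]
mat part (array([658.4, -36.7]), array([119.1, 209.9]), 89.24)
mat top (array([680.7,  36.2]), array([5.6, 9.1]), 0.73)
```

```bash
cat >> h.py <<'E'
Y=np.array([.1028,.9947,0]);X=np.array([.9947,-.1028,0]);Z=np.array([0,0,1.])
C=np.array([471.9,-206.1,0])
cr=lambda y,z,x=0:C+y*Y+x*X+z*Z
E
python3 -c "
from h import *
plan(cr(5,150),X)"
```

```text
rows 5 dist [  -0.8  -77.5 -166. ] turn [0.13 0.1  4.71]
[0.0003, 0.0193, 0.0415, 0.0006, 0.0005, 0.0209]
[0.0006, 0.0193, 0.0415, 0.0006, 0.0005, 0.0209]
[0.0009, 0.0193, 0.0415, 0.0006, 0.0005, 0.0209]
[0.0012, 0.0193, 0.0415, 0.0006, 0.0005, 0.0209]
[0.0015, 0.0193, 0.0415, 0.0006, 0.0005, 0.0209]
```

Emit:
play_rows(
  increments=[0.0003, 0.019, 0.04, 0, 0, 0.021, -1, 0.0006, 0.019, 0.04, 0, 0, 0.021, -1, 0.001, 0.019, 0.04, 0, 0, 0.021, -1, 0.001, 0.019, 0.04, 0, 0, 0.021, -1, 0.001, 0.019, 0.04, 0, 0, 0.021, -1, 0, 0, 0, 0, 0, 0, -1, 0, 0, 0, 0, 0, 0, -1],
)

```text
t: 3.03
tool_pos: [478.1, -185.2, 148.7]
ee_rot: [[0.997, -0.081, -0.0], [-0.081, -0.997, 0.001], [-0.001, -0.001, -1.0]]
force: [0.9, -0.1, 0.8]
grip_width: 85.6
```

```bash
python3 -c "
from h import *
st();plan(cr(5,98),X)"
```

```text
t 3.03 pos [ 478.1 -185.2  148.7] F [ 0.9 -0.1  0.8] w 85.6 j [-0.53  0.18  0.91  1.96 -0.17  1.08  0.36]
[[0.997, -0.081, -0.0], [-0.081, -0.997, 0.001], [-0.001, -0.001, -1.0]]
rows 2 dist [ -5.7 -16.  -50.7] turn [-0.08  0.03  1.24]
[-0.0027, 0.0103, 0.0317, -0.0008, 0.0004, 0.0138]
[-0.0026, 0.0103, 0.0317, -0.0008, 0.0004, 0.0138]
```

Emit:
play_rows(
  increments=[-0.004, 0.01, 0.01, 0, 0, 0.014, -1, -0.004, 0.01, 0.01, 0, 0, 0.014, -1, 0, 0.003, 0.015, 0, 0, 0, -1, 0, 0, 0.015, 0, 0, 0, -1, 0, 0, 0.01, 0, 0, 0, -1, 0, 0, 0, 0, 0, 0, -1, 0, 0, 0, 0, 0, 0, -1],
)

```text
t: 3.62
tool_pos: [473.4, -198.6, 99.2]
ee_rot: [[0.995, -0.096, 0.005], [-0.096, -0.995, 0.004], [0.004, -0.005, -1.0]]
force: [0.4, 0.8, 0.3]
grip_width: 85.1
```

```bash
python3 -c "
from h import *
st();plan(cr(5,98),X)"
```

```text
t 3.62 pos [ 473.4 -198.6   99.2] F [0.4 0.8 0.3] w 85.1 j [-0.46  0.27  0.89  2.01 -0.26  0.98  0.46]
[[0.995, -0.096, 0.005], [-0.096, -0.995, 0.004], [0.004, -0.005, -1.0]]
rows 1 dist [-1.  -2.5 -1.2] turn [-0.28 -0.25  0.41]
[-0.0009, 0.0032, 0.0015, -0.0062, -0.0056, 0.0091]
```

Within 1 to 3 mm. I'll trim the offset and close.

Emit:
play_rows(
  increments=[-0.001, 0.003, 0.0015, -0.006, -0.006, 0.009, -1, 0, 0, 0, 0, 0, 0, 1, 0, 0, 0, 0, 0, 0, 1, 0, 0, 0, 0, 0, 0, 1, 0, 0, 0, 0, 0, 0, 1, 0, 0, 0, 0, 0, 0, 1, 0, 0, 0, 0, 0, 0, 1, 0, 0, 0, 0, 0, 0, 1, 0, 0, 0, 0, 0, 0, 1, 0, 0, 0, 0, 0, 0, 1],
)

```text
t: 4.45
tool_pos: [473.6, -201.0, 99.6]
ee_rot: [[0.995, -0.103, 0.002], [-0.103, -0.995, -0.0], [0.002, -0.0, -1.0]]
force: [0.1, 0.0, -0.8]
grip_width: 15.6
```

```bash
cat >> h.py <<'E'
def tilt(y0,z0,a,dy=0):
    """TCP target & tool z when bar turned a deg about tongue tip; y0,z0 = TCP in bar frame"""
    a=np.radians(a);L=151-y0
    y=156+L*-np.cos(a)+z0*np.sin(a)+dy; z=60+L*np.sin(a)+z0*np.cos(a)
    return y,z,-np.sin(a)*Y-np.cos(a)*Z
E
python3 - <<'E'
from h import *
s=st();d=s["tool_pos"]-C;y=d@Y-5;z=d[2]-60;x=d@X;print(x,y,z)
for a in(7,14):
    yy,zz,tz=tilt(y,z,a);plan(cr(yy,zz,x),X,tz)
E
```

```text
t 4.45 pos [ 473.6 -201.    99.6] F [ 0.1  0.  -0.8] w 15.6 j [-0.46  0.27  0.89  2.   -0.26  0.98  0.45]
[[0.995, -0.103, 0.002], [-0.103, -0.995, -0.0], [0.002, -0.0, -1.0]]
1.1605952488717246 0.23872800567797814 39.58032436825832
rows 2 dist [ 0.6  5.9 18.1] turn [-7.01 -0.11 -0.  ]
[0.0, -0.0037, -0.0113, -0.0778, -0.0013, -0.0]
[0.0, -0.003, -0.0115, -0.0778, -0.0013, -0.0]
rows 3 dist [ 1.4 14.  35.3] turn [-1.401e+01 -1.100e-01 -1.000e-02]
[0.0, -0.0059, -0.0147, -0.1037, -0.0008, -0.0001]
[0.0, -0.0046, -0.0151, -0.1037, -0.0008, -0.0001]
[0.0, -0.0034, -0.0155, -0.1037, -0.0008, -0.0001]
```

Emit:
play_rows(
  increments=[0, -0.0019, -0.0057, -0.039, 0, 0, 1, 0, -0.0017, -0.0057, -0.039, 0, 0, 1, 0, -0.0015, -0.0057, -0.039, 0, 0, 1, 0, -0.0014, -0.0058, -0.039, 0, 0, 1, 0, 0, 0, 0, 0, 0, 1, 0, 0, 0, 0, 0, 0, 1],
)

```text
t: 4.95
tool_pos: [473.8, -194.8, 118.0]
ee_rot: [[0.995, -0.104, -0.011], [-0.104, -0.987, -0.125], [0.002, 0.125, -0.992]]
force: [-0.4, -0.4, -0.3]
grip_width: 15.2
```

```bash
python3 - <<'E'
from h import *
s=st()
yy,zz,tz=tilt(.24,39.58,14.5);plan(cr(yy,zz,1.2),X,tz)
E
```

```text
t 4.95 pos [ 473.8 -194.8  118. ] F [-0.4 -0.4 -0.3] w 15.2 j [-0.62  0.22  0.94  2.02 -0.06  0.97  0.24]
[[0.995, -0.104, -0.011], [-0.104, -0.987, -0.125], [0.002, 0.125, -0.992]]
rows 2 dist [ 1.4  8.4 18.1] turn [-7.3  -0.09 -0.12]
[0.0003, -0.0039, -0.0119, -0.0811, -0.001, -0.0013]
[0.0003, -0.0031, -0.0121, -0.0811, -0.001, -0.0013]
```

Emit:
play_rows(
  increments=[0, -0.002, -0.006, -0.041, 0, 0, 1, 0, -0.0018, -0.006, -0.041, 0, 0, 1, 0, -0.0017, -0.006, -0.041, 0, 0, 1, 0, -0.0015, -0.006, -0.041, 0, 0, 1, 0, 0, 0, 0, 0, 0, 1, 0, 0, 0, 0, 0, 0, 1],
)

```text
t: 5.45
tool_pos: [473.6, -187.5, 135.5]
ee_rot: [[0.994, -0.106, -0.026], [-0.109, -0.962, -0.249], [0.001, 0.25, -0.968]]
force: [-0.4, -1.2, -0.1]
grip_width: 15.4
```

```bash
python3 - <<'E'
from h import *
s=st();yy,zz,tz=tilt(.24,39.58,14.5);plan(cr(yy,zz,1.2),X,tz)
print("draw");plan(s["tool_pos"]-42*Y,X,s["ee_rot"][:,2])
p,W,m,s=cloud("wrist");cv2.imwrite("pics/w3.png",p[:,:,::-1])
E
```

```text
t 5.45 pos [ 473.6 -187.5  135.5] F [-0.4 -1.2 -0.1] w 15.4 j [-0.77  0.18  0.98  2.03  0.12  0.99  0.03]
[[0.994, -0.106, -0.026], [-0.109, -0.962, -0.249], [0.001, 0.25, -0.968]]
rows 1 dist [1.6 1.1 0.6] turn [-0.02  0.03 -0.34]
[0.0018, -0.0014, -0.0011, -0.0004, 0.0006, -0.0076]
draw
rows 2 dist [ -4.3 -41.8   0. ] turn [ 0.    0.   -0.34]
[0.0002, 0.0254, 0.0066, 0.0, 0.0, -0.0038]
[0.0001, 0.0254, 0.0066, 0.0, 0.0, -0.0038]
```

View pics/w3.png

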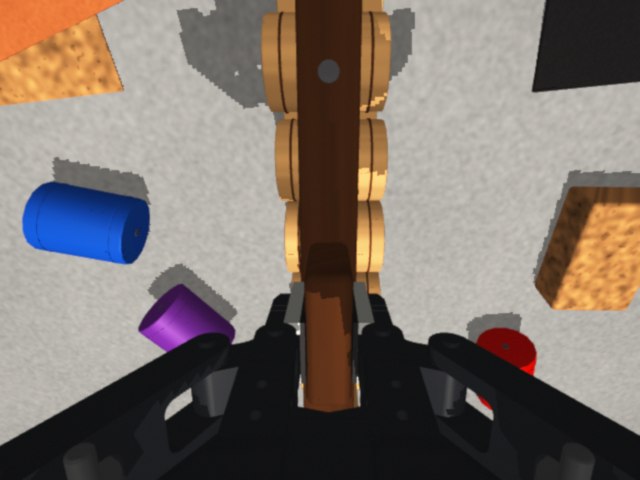

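The bar has tilted with the gripper, and the wide near end shows it raised. Next I draw it about 45 mm along −y, then lift.

Emit:
play_rows(
  increments=[0.001, 0.009, 0.0023, 0, 0, 0, 1, 0.001, 0.009, 0.0023, 0, 0, 0, 1, 0, 0.009, 0.0023, 0, 0, 0, 1, 0, 0.009, 0.0023, 0, 0, 0, 1, 0, 0.009, 0.0023, 0, 0, 0, 1, 0, 0.009, 0.0023, 0, 0, 0, 1, 0, 0, 0, 0, 0, 0, 1, 0, 0, 0, 0, 0, 0, 1],
)

```text
t: 6.17
tool_pos: [466.9, -241.1, 134.2]
ee_rot: [[0.993, -0.112, -0.03], [-0.116, -0.962, -0.246], [-0.001, 0.248, -0.969]]
force: [0.4, 0.0, -1.1]
grip_width: 15.3
```

```bash
python3 - <<'E'
from h import *
s=st();d=s["tool_pos"]-C;print("drawn to cradle x,y",d@X,d@Y)
plan(s["tool_pos"]+[0,0,110],X,s["ee_rot"][:,2])
E
```

```text
t 6.17 pos [ 466.9 -241.1  134.2] F [ 0.4  0.  -1.1] w 15.3 j [-0.66  0.22  0.99  2.01  0.08  0.96  0.16]
[[0.993, -0.112, -0.03], [-0.116, -0.962, -0.246], [-0.001, 0.248, -0.969]]
drawn to cradle x,y -1.372049345677559 -35.297221723731695
rows 3 dist [  0.   0. 110.] turn [-0.   -0.   -0.73]
[-0.0001, 0.0114, -0.0444, -0.0, -0.0, -0.0054]
[-0.0001, 0.0114, -0.0444, -0.0, -0.0, -0.0054]
[-0.0002, 0.0114, -0.0444, -0.0, -0.0, -0.0054]
```

Emit:
play_rows(
  increments=[0, 0.006, -0.023, 0, 0, 0, 1, 0, 0.011, -0.044, 0, 0, 0, 1, 0, 0.011, -0.044, 0, 0, 0, 1, 0, 0.011, -0.044, 0, 0, 0, 1, 0, 0, 0, 0, 0, 0, 1, 0, 0, 0, 0, 0, 0, 1],
)

```text
t: 6.67
tool_pos: [465.4, -240.1, 265.8]
ee_rot: [[0.993, -0.112, -0.035], [-0.118, -0.962, -0.246], [-0.006, 0.249, -0.969]]
force: [0.3, 0.2, -2.3]
grip_width: 15.4
```

```bash
python3 - <<'E'
from h import *
s=st();a=np.radians(-0.9)
plan((658.5,28,200),(np.cos(a),np.sin(a),0))
p,W,m,s=cloud("top");cv2.imwrite("pics/t4.png",cv2.resize(p[160:310,180:480,::-1],(800,400),interpolation=cv2.INTER_CUBIC))
E
```

```text
t 6.67 pos [ 465.4 -240.1  265.8] F [ 0.3  0.2 -2.3] w 15.4 j [-0.78 -0.01  1.03  1.85  0.27  1.28  0.05]
[[0.993, -0.112, -0.035], [-0.118, -0.962, -0.246], [-0.006, 0.249, -0.969]]
rows 9 dist [193.1 268.1 -65.8] turn [14.37  1.11 -5.77]
[0.0223, -0.0411, -0.0013, 0.0355, 0.0027, -0.0143]
[0.0228, -0.0409, -0.0001, 0.0355, 0.0027, -0.0143]
[0.0232, -0.0406, 0.0011, 0.0355, 0.0027, -0.0143]
[0.0237, -0.0403, 0.0023, 0.0355, 0.0027, -0.0143]
[0.0241, -0.0399, 0.0035, 0.0355, 0.0027, -0.0143]
[0.0246, -0.0396, 0.0046, 0.0355, 0.0027, -0.0143]
[0.025, -0.0391, 0.0058, 0.0355, 0.0027, -0.0143]
[0.0254, -0.0387, 0.0069, 0.0355, 0.0027, -0.0143]
[0.0258, -0.0382, 0.008, 0.0355, 0.0027, -0.0143]
```

View pics/t4.png

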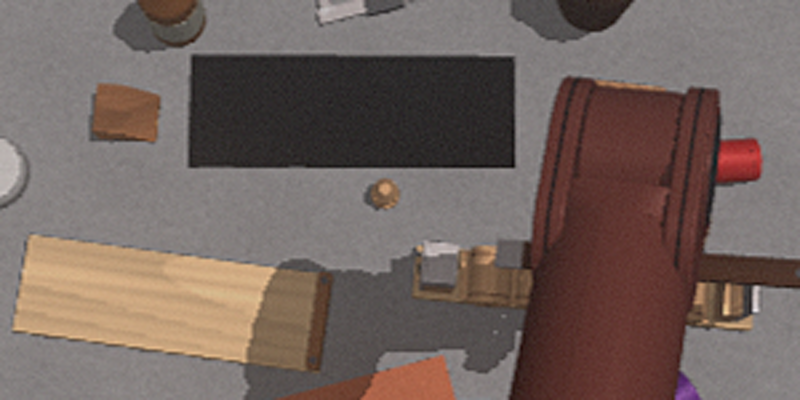

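The bar is out of the keeper and held clear (its end shows at (750,268)), and the cradle and look-alikes are undisturbed. Now I carry it to the mat, levelling as I go.

Emit:
play_rows(
  increments=[0.022, -0.041, -0.002, 0.035, 0.003, -0.014, 1, 0.023, -0.041, -0.001, 0.035, 0.003, -0.014, 1, 0.023, -0.041, 0.001, 0.035, 0.003, -0.014, 1, 0.024, -0.04, 0.002, 0.035, 0.003, -0.014, 1, 0.024, -0.04, 0.003, 0.035, 0.003, -0.014, 1, 0.025, -0.04, 0.004, 0.035, 0.003, -0.014, 1, 0.025, -0.039, 0.005, 0.035, 0.003, -0.014, 1, 0.02, -0.03, 0.006, 0.035, 0.003, -0.014, 1, 0, 0, 0, 0.02, 0, 0, 1, 0, 0, 0, 0, 0, 0, 1, 0, 0, 0, 0, 0, 0, 1],
)

```text
t: 7.63
tool_pos: [636.3, 3.2, 190.8]
ee_rot: [[0.999, -0.028, -0.018], [-0.028, -1.0, -0.005], [-0.018, 0.006, -1.0]]
force: [-0.4, -0.1, -1.5]
grip_width: 15.2
```

```bash
python3 - <<'E'
from h import *
s=st();a=np.radians(-0.9)
plan((658.5,28,110),(np.cos(a),np.sin(a),0))
p,W,m,s=cloud("wrist");cv2.imwrite("pics/w5.png",p[:,:,::-1]);np.save("w5.npy",W)
E
```

```text
t 7.63 pos [636.3   3.2 190.8] F [-0.4 -0.1 -1.5] w 15.2 j [-0.69  0.45  0.82  1.6  -0.34  1.26  0.16]
[[0.999, -0.028, -0.018], [-0.028, -1.0, -0.005], [-0.018, 0.006, -1.0]]
rows 3 dist [ 22.2  24.8 -80.8] turn [ 0.32  1.01 -0.69]
[0.0096, -0.0108, 0.0334, 0.0023, 0.0075, -0.0051]
[0.0094, -0.0107, 0.0335, 0.0023, 0.0075, -0.0051]
[0.0093, -0.0106, 0.0336, 0.0023, 0.0075, -0.0051]
```

View pics/w5.png

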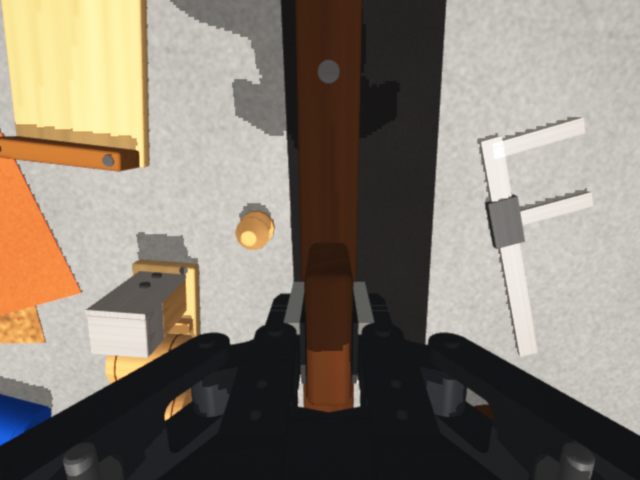

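The bar hangs level over the left half of the mat, which spans columns 285..440. I'll refine the mat's lines and the bar's yaw from this depth.

```bash
python3 - <<'E'
from h import *
W=np.load("w5.npy");p=cv2.imread("pics/w5.png");v,u=np.mgrid[:480,:640];z=W[...,2]
k=(p.max(2)<70)&(z<8)&(z>.8)&(u>365)&(v<330)
# right edge: max x per row
E=np.array([W[r][k[r]][W[r][k[r]][:,0].argmax()] for r in range(5,320) if k[r].sum()>20])
c=np.polyfit(E[:,1],E[:,0],1);print("mat right edge x at y=28",np.polyval(c,28),"angle",90-np.degrees(np.arctan(c[0])), "resid",np.std(E[:,0]-np.polyval(c,E[:,1])))
k=(z>120)&(z<175)&(u>285)&(u<375)&(v<240)
P=W[k];print("bar",rect(P),np.median(P[:,2]),P.max(0).round(1))
w=np.polyfit(P[:,1],P[:,2],1);print("bar slope deg",np.degrees(np.arctan(w[0])))
E
```

```text
mat right edge x at y=28 726.5320389026617 angle 93.06954164179712 resid 17.155451936129378
bar (array([636.7,  71.8]), array([24.1, 88.7]), 88.44) 160.398867287613 [649.7 116.4 163.3]
bar slope deg -0.28853029227974775
```

```bash
python3 - <<'E'
from h import *
W=np.load("w5.npy");p=cv2.imread("pics/w5.png");v,u=np.mgrid[:480,:640];z=W[...,2]
k=(p.max(2)<70)&(z<6)&(z>.8)&(u>365)&(u<460)&(v<300)
k=cv2.morphologyEx(k.astype(np.uint8),cv2.MORPH_OPEN,np.ones((5,5)))>0
E=np.array([W[r][k[r]][W[r][k[r]][:,0].argmax()] for r in range(5,300) if k[r].sum()>20])
for _ in range(4):
    c=np.polyfit(E[:,1],E[:,0],1);e=E[:,0]-np.polyval(c,E[:,1]);E=E[abs(e)<max(1.5,2*e.std())]
print(len(E),"x at y=28",np.polyval(c,28),"angle",90-np.degrees(np.arctan(c[0])),e.std())
E
```

```text
283 x at y=28 718.3444291287758 angle 89.30856836728384 0.288961062888862
```

Emit:
play_rows(
  increments=[0.01, -0.011, 0.025, 0.002, 0.008, -0.005, 1, 0.01, -0.011, 0.025, 0.002, 0.008, -0.005, 1, 0.01, -0.011, 0.025, 0.002, 0.008, -0.005, 1, 0, 0, 0.01, 0, 0, 0, 1, 0, 0, 0, 0, 0, 0, 1, 0, 0, 0, 0, 0, 0, 1],
)

```text
t: 8.18
tool_pos: [658.5, 21.5, 121.9]
ee_rot: [[1.0, -0.025, 0.003], [-0.025, -1.0, -0.005], [0.003, 0.005, -1.0]]
force: [-0.4, 0.2, -2.1]
grip_width: 15.5
```

```bash
python3 - <<'E'
from h import *
s=st();a=np.radians(-0.7)
plan((658.5,28,47),(np.cos(a),np.sin(a),0))
E
```

```text
t 8.18 pos [658.5  21.5 121.9] F [-0.4  0.2 -2.1] w 15.5 j [-0.67  0.55  0.78  1.62 -0.41  1.14  0.18]
[[1.0, -0.025, 0.003], [-0.025, -1.0, -0.005], [0.003, 0.005, -1.0]]
rows 2 dist [ -0.    6.5 -74.9] turn [ 0.29 -0.18 -0.73]
[-0.0003, -0.0043, 0.0468, 0.0032, -0.002, -0.0081]
[-0.0002, -0.0042, 0.0468, 0.0032, -0.002, -0.0081]
```

Emit:
play_rows(
  increments=[0, -0.003, 0.02, 0.002, -0.001, -0.006, 1, 0, -0.003, 0.02, 0.002, -0.001, -0.006, 1, 0, -0.002, 0.02, 0.002, -0.001, -0.005, 1, 0, 0, 0.015, 0, 0, 0, 1, 0, 0, 0.01, 0, 0, 0, 1, 0, 0, 0, 0, 0, 0, 1, 0, 0, 0, 0, 0, 0, 1],
)

```text
t: 8.77
tool_pos: [658.8, 25.0, 50.9]
ee_rot: [[1.0, -0.014, 0.004], [-0.014, -1.0, 0.0], [0.004, -0.0, -1.0]]
force: [0.5, -0.3, -0.5]
grip_width: 15.7
```

```bash
python3 - <<'E'
from h import *
s=st();a=np.radians(-0.7)
plan((658.5,28,43),(np.cos(a),np.sin(a),0))
E
```

```text
t 8.77 pos [658.8  25.   50.9] F [ 0.5 -0.3 -0.5] w 15.7 j [-0.63  0.62  0.72  1.67 -0.47  1.02  0.23]
[[1.0, -0.014, 0.004], [-0.014, -1.0, 0.0], [0.004, -0.0, -1.0]]
rows 1 dist [-0.3  3.  -7.9] turn [-0.01 -0.24 -0.11]
[-0.0005, -0.0038, 0.0099, -0.0001, -0.0052, -0.0024]
```

Emit:
play_rows(
  increments=[0, -0.002, 0.004, 0, -0.002, -0.001, 1, 0, -0.002, 0.004, 0, -0.003, -0.001, 1, 0, 0, 0.002, 0, 0, 0, 1, 0, 0, 0, 0, 0, 0, 1, 0, 0, 0, 0, 0, 0, 1],
)

```text
t: 9.18
tool_pos: [660.2, 28.4, 44.1]
ee_rot: [[1.0, -0.012, 0.003], [-0.012, -1.0, 0.0], [0.003, -0.0, -1.0]]
force: [1.2, 0.6, -0.9]
grip_width: 15.2
```

```bash
python3 - <<'E'
from h import *
s=st()
E
```

```text
t 9.18 pos [660.2  28.4  44.1] F [ 1.2  0.6 -0.9] w 15.2 j [-0.63  0.63  0.72  1.67 -0.47  1.02  0.23]
[[1.0, -0.012, 0.003], [-0.012, -1.0, 0.0], [0.003, -0.0, -1.0]]
```

Emit:
play_rows(
  increments=[-0.002, 0, 0.001, 0, 0, 0, 1, 0, 0, 0.001, 0, 0, 0, 1, 0, 0, 0, 0, 0, 0, 1, 0, 0, 0, 0, 0, 0, 0, 0, 0, 0, 0, 0, 0, -1, 0, 0, 0, 0, 0, 0, -1, 0, 0, 0, 0, 0, 0, -1, 0, 0, 0, 0, 0, 0, -1],
)

```text
t: 9.85
tool_pos: [659.5, 28.3, 44.0]
ee_rot: [[1.0, -0.013, 0.005], [-0.013, -1.0, 0.001], [0.005, -0.001, -1.0]]
force: [-0.2, -0.1, -0.1]
grip_width: 74.9
```

```bash
python3 - <<'E'
from h import *
s=st()
E
```

```text
t 9.85 pos [659.5  28.3  44. ] F [-0.2 -0.1 -0.1] w 74.9 j [-0.63  0.63  0.72  1.68 -0.47  1.01  0.23]
[[1.0, -0.013, 0.005], [-0.013, -1.0, 0.001], [0.005, -0.001, -1.0]]
```

Emit:
play_rows(
  increments=[0, 0, -0.02, 0, 0, 0, -1, 0, 0, -0.045, 0, 0, 0, -1, 0, 0, -0.045, 0, 0, 0, -1, 0, 0, -0.045, 0, 0, 0, -1, 0, 0, -0.045, 0, 0, 0, -1, 0, 0, 0, 0, 0, 0, -1],
)

```text
t: 10.35
tool_pos: [656.8, 27.6, 208.0]
ee_rot: [[1.0, -0.014, -0.001], [-0.014, -1.0, -0.001], [-0.001, 0.001, -1.0]]
force: [2.1, -0.0, 1.5]
grip_width: 85.8
```

```bash
python3 - <<'E'
from h import *
s=st();print(cr(96,43))
plan(cr(96,150),X)
E
```

```text
t 10.35 pos [656.8  27.6 208. ] F [ 2.1 -0.   1.5] w 85.8 j [-0.7   0.47  0.82  1.54 -0.35  1.29  0.14]
[[1.0, -0.014, -0.001], [-0.014, -1.0, -0.001], [-0.001, 0.001, -1.0]]
[ 481.7688 -110.6088   43.    ]
rows 7 dist [-175.  -138.2  -58. ] turn [0.08 0.05 5.11]
[-0.0309, 0.0251, 0.0104, 0.0002, 0.0002, 0.0162]
[-0.0306, 0.0255, 0.0104, 0.0002, 0.0002, 0.0162]
[-0.0303, 0.0259, 0.0104, 0.0002, 0.0002, 0.0162]
[-0.0299, 0.0263, 0.0104, 0.0002, 0.0002, 0.0162]
[-0.0296, 0.0266, 0.0104, 0.0002, 0.0002, 0.0162]
[-0.0292, 0.027, 0.0104, 0.0002, 0.0002, 0.0162]
[-0.0289, 0.0274, 0.0104, 0.0002, 0.0002, 0.0162]
```

Emit:
play_rows(
  increments=[-0.031, 0.025, 0.01, 0, 0, 0.016, -1, -0.031, 0.026, 0.01, 0, 0, 0.016, -1, -0.03, 0.026, 0.01, 0, 0, 0.016, -1, -0.03, 0.026, 0.01, 0, 0, 0.016, -1, -0.03, 0.027, 0.01, 0, 0, 0.016, -1, -0.029, 0.027, 0.01, 0, 0, 0.016, -1, -0.023, 0.022, 0.01, 0, 0, 0.016, -1, 0, 0, 0, 0, 0, 0, -1, 0, 0, 0, 0, 0, 0, -1],
)

```text
t: 11.1
tool_pos: [482.1, -111.3, 150.3]
ee_rot: [[0.995, -0.102, 0.009], [-0.102, -0.995, 0.004], [0.009, -0.005, -1.0]]
force: [0.6, 1.0, -0.2]
grip_width: 85.3
```

```bash
python3 - <<'E'
from h import *
s=st()
plan(cr(96,110),X)
p,W,m,s=cloud("top");cv2.imwrite("pics/t6.png",cv2.resize(p[160:310,180:480,::-1],(800,400),interpolation=cv2.INTER_CUBIC))
v,u=np.mgrid[:480,:640];z=W[...,2]
for n,b in(("bar",(245,380,175,228,9,20)),("chock",(205,248,182,220,15,50))):
    k=(u>b[0])&(u<b[1])&(v>b[2])&(v<b[3])&(z>b[4])&(z<b[5]);print(n,k.sum(),rect(W[k]))
E
```

```text
t 11.1 pos [ 482.1 -111.3  150.3] F [ 0.6  1.  -0.2] w 85.3 j [-0.75  0.12  0.96  2.01 -0.12  1.06  0.16]
[[0.995, -0.102, 0.009], [-0.102, -0.995, 0.004], [0.009, -0.005, -1.0]]
rows 2 dist [ -0.3   0.7 -40.3] turn [-0.29 -0.49  0.02]
[-0.0005, -0.0003, 0.0252, -0.0032, -0.0054, 0.0003]
[-0.0004, -0.0004, 0.0252, -0.0032, -0.0054, 0.0003]
bar 840 (array([649.8,  37.8]), array([140. , 348.6]), 86.8)
chock 354 (array([653.9, 262.6]), array([51.2, 53.9]), 85.66)
```

View pics/t6.png

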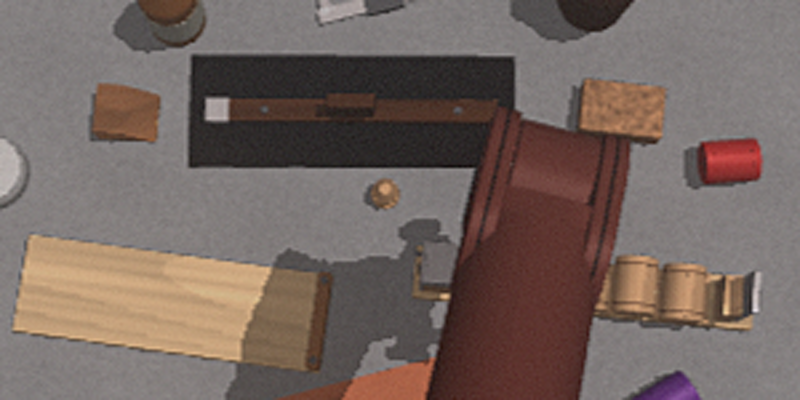

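The bar lies flat along the mat's middle, (205..500, 108) in the crop. Now the first billet.

Emit:
play_rows(
  increments=[0, 0, 0.022, -0.002, -0.005, 0, -1, 0, 0, 0.022, -0.002, -0.005, 0, -1, 0, 0, 0.022, 0, 0, 0, -1, 0, 0, 0.022, 0, 0, 0, -1, 0, 0, 0.018, 0, 0, 0, -1, 0, 0, 0.015, 0, 0, 0, -1, 0, 0, 0, 0, 0, 0, -1, 0, 0, 0, 0, 0, 0, -1],
)

```text
t: 11.82
tool_pos: [492.2, -106.8, 51.5]
ee_rot: [[0.996, -0.093, 0.007], [-0.093, -0.996, -0.001], [0.007, 0.0, -1.0]]
force: [0.2, -0.2, 0.3]
grip_width: 85.5
```

```bash
python3 - <<'E'
from h import *
s=st()
plan(cr(96,44),X)
E
```

```text
t 11.82 pos [ 492.2 -106.8   51.5] F [ 0.2 -0.2  0.3] w 85.5 j [-0.63  0.34  0.87  2.07 -0.34  0.87  0.34]
[[0.996, -0.093, 0.007], [-0.093, -0.996, -0.001], [0.007, 0.0, -1.0]]
rows 1 dist [-10.4  -3.8  -7.5] turn [ 0.02 -0.42  0.59]
[-0.0126, 0.0059, 0.0093, 0.0005, -0.0093, 0.0132]
```

Emit:
play_rows(
  increments=[-0.006, 0.003, 0.003, 0, -0.004, 0.006, -1, -0.006, 0.003, 0.003, 0, -0.004, 0.006, -1, 0, 0, 0.002, 0, 0, 0, -1, 0, 0, 0, 0, 0, 0, -1, 0, 0, 0, 0, 0, 0, -1],
)

```text
t: 12.23
tool_pos: [483.7, -110.5, 47.0]
ee_rot: [[0.995, -0.101, 0.004], [-0.101, -0.995, -0.0], [0.004, -0.0, -1.0]]
force: [-0.1, -0.1, 0.0]
grip_width: 85.1
```

```bash
python3 - <<'E'
from h import *
s=st()
plan(cr(96,44),X)
E
```

```text
t 12.23 pos [ 483.7 -110.5   47. ] F [-0.1 -0.1  0. ] w 85.1 j [-0.63  0.33  0.88  2.09 -0.34  0.86  0.34]
[[0.995, -0.101, 0.004], [-0.101, -0.995, -0.0], [0.004, -0.0, -1.0]]
rows 1 dist [-2.  -0.1 -3. ] turn [-0.   -0.23  0.09]
[-0.0024, 0.0003, 0.0037, -0.0, -0.0051, 0.002]
```

Emit:
play_rows(
  increments=[-0.003, 0, 0.004, 0, -0.005, 0.002, -1, 0, 0, 0, 0, 0, 0, 1, 0, 0, 0, 0, 0, 0, 1, 0, 0, 0, 0, 0, 0, 1, 0, 0, 0, 0, 0, 0, 1, 0, 0, 0, 0, 0, 0, 1, 0, 0, 0, 0, 0, 0, 1, 0, 0, -0.015, 0, 0, 0, 1, 0, 0, -0.025, 0, 0, 0, 1, 0, 0, -0.045, 0, 0, 0, 1, 0, 0, -0.045, 0, 0, 0, 1, 0, 0, 0, 0, 0, 0, 1],
)

```text
t: 13.23
tool_pos: [479.4, -111.1, 150.1]
ee_rot: [[0.994, -0.105, -0.006], [-0.105, -0.994, -0.002], [-0.006, 0.003, -1.0]]
force: [2.5, -0.3, -1.2]
grip_width: 55.3
```

```bash
cat >> h.py <<'E'
th=np.radians(81.9);BY=np.array([np.cos(th),np.sin(th),0]);BX=np.array([BY[1],-BY[0],0]);B=np.array([458.6,209.5,0])
bd=lambda y,z,x=0:B+y*BY+x*BX+z*Z
E
python3 - <<'E'
from h import *
s=st();print(bd(-121,38),B-150*BY)
plan(bd(-119,160),BX)
E
```

```text
t 13.23 pos [ 479.4 -111.1  150.1] F [ 2.5 -0.3 -1.2] w 55.3 j [-0.78  0.13  0.99  2.   -0.12  1.08  0.16]
[[0.994, -0.105, -0.006], [-0.105, -0.994, -0.002], [-0.006, 0.003, -1.0]]
[441.55095094  89.70713742  38.        ] [437.46481521  60.99645134   0.        ]
rows 6 dist [-37.5 202.7   9.9] turn [0.16 0.31 2.08]
[-0.0122, -0.0412, -0.0021, 0.0006, 0.0012, 0.0077]
[-0.0125, -0.0411, -0.0021, 0.0006, 0.0012, 0.0077]
[-0.0127, -0.041, -0.0021, 0.0006, 0.0012, 0.0077]
[-0.013, -0.041, -0.0021, 0.0006, 0.0012, 0.0077]
[-0.0132, -0.0409, -0.0021, 0.0006, 0.0012, 0.0077]
[-0.0134, -0.0408, -0.0021, 0.0006, 0.0012, 0.0077]
```

Emit:
play_rows(
  increments=[-0.012, -0.041, -0.002, 0, 0.001, 0.008, 1, -0.012, -0.041, -0.002, 0, 0.001, 0.008, 1, -0.013, -0.041, -0.002, 0, 0.001, 0.008, 1, -0.013, -0.041, -0.002, 0, 0.001, 0.008, 1, -0.013, -0.041, -0.002, 0, 0.001, 0.008, 1, -0.013, -0.03, 0, 0, 0.001, 0.006, 1, 0, 0, 0, 0, 0, 0, 1, 0, 0, 0, 0, 0, 0, 1],
)

```text
t: 13.9
tool_pos: [441.4, 89.2, 161.1]
ee_rot: [[0.989, -0.148, 0.007], [-0.148, -0.989, 0.0], [0.007, -0.001, -1.0]]
force: [-0.8, -0.7, -1.3]
grip_width: 55.1
```

```bash
python3 - <<'E'
from h import *
s=st()
plan(bd(-118,75),BX)
E
```

```text
t 13.9 pos [441.4  89.2 161.1] F [-0.8 -0.7 -1.3] w 55.1 j [-1.08 -0.05  0.77  2.08  0.04  1.09 -0.47]
[[0.989, -0.148, 0.007], [-0.148, -0.989, 0.0], [0.007, -0.001, -1.0]]
rows 3 dist [  0.6   3.5 -86.1] turn [-0.08 -0.42 -0.39]
[-0.0002, -0.0014, 0.0359, -0.0006, -0.0031, -0.0029]
[-0.0002, -0.0015, 0.0359, -0.0006, -0.0031, -0.0029]
[-0.0001, -0.0015, 0.0359, -0.0006, -0.0031, -0.0029]
```

Emit:
play_rows(
  increments=[0, -0.001, 0.02, 0, -0.003, -0.003, 1, 0, -0.001, 0.02, 0, -0.003, -0.003, 1, 0, -0.001, 0.02, 0, -0.003, -0.003, 1, 0, -0.001, 0.02, 0, 0, 0, 1, 0, 0, 0.02, 0, 0, 0, 1, 0, 0, 0.015, 0, 0, 0, 1, 0, 0, 0.01, 0, 0, 0, 1, 0, 0, 0, 0, 0, 0, 1, 0, 0, 0, 0, 0, 0, 1],
)

```text
t: 14.65
tool_pos: [445.9, 88.1, 57.9]
ee_rot: [[0.989, -0.147, 0.005], [-0.147, -0.989, 0.005], [0.004, -0.005, -1.0]]
force: [-1.4, 4.3, 2.5]
grip_width: 55.5
```

```bash
python3 - <<'E'
from h import *
s=st()
plan(bd(-119,43),BX)
E
```

```text
t 14.65 pos [445.9  88.1  57.9] F [-1.4  4.3  2.5] w 55.5 j [-1.02  0.18  0.79  2.17 -0.17  0.85 -0.27]
[[0.989, -0.147, 0.005], [-0.147, -0.989, 0.005], [0.004, -0.005, -1.0]]
rows 1 dist [ -4.1   3.6 -14.9] turn [-0.31 -0.25 -0.35]
[-0.0058, -0.0036, 0.0187, -0.0068, -0.0056, -0.0077]
```

Emit:
play_rows(
  increments=[-0.003, -0.004, 0, -0.006, -0.005, -0.007, 1, -0.002, -0.001, 0.006, 0, 0, 0, 1, 0, 0, 0.006, 0, 0, 0, 1, 0, 0, 0.004, 0, 0, 0, 1, 0, 0, 0, 0, 0, 0, 1, 0, 0, 0, 0, 0, 0, 1],
)

```text
t: 15.15
tool_pos: [443.0, 90.7, 44.0]
ee_rot: [[0.99, -0.144, 0.001], [-0.144, -0.99, -0.001], [0.001, 0.001, -1.0]]
force: [0.2, -0.5, -0.2]
grip_width: 55.3
```

```bash
python3 - <<'E'
from h import *
s=st()
plan(bd(-121,41.5),BX)
E
```

```text
t 15.15 pos [443.   90.7  44. ] F [ 0.2 -0.5 -0.2] w 55.3 j [-1.01  0.21  0.78  2.18 -0.2   0.82 -0.25]
[[0.99, -0.144, 0.001], [-0.144, -0.99, -0.001], [0.001, 0.001, -1.0]]
rows 1 dist [-1.4 -1.  -2.5] turn [ 0.05 -0.04 -0.16]
[-0.0016, 0.0015, 0.0031, 0.001, -0.0009, -0.0035]
```

Emit:
play_rows(
  increments=[-0.002, 0, 0.002, 0, 0, -0.003, 1, 0, 0.002, 0.002, 0, 0, 0, 1, 0, 0.001, 0, 0, 0, 0, 1, 0, 0, 0, 0, 0, 0, 1],
)

```text
t: 15.48
tool_pos: [442.2, 90.5, 43.2]
ee_rot: [[0.99, -0.141, 0.001], [-0.141, -0.99, 0.004], [0.001, -0.004, -1.0]]
force: [-0.3, -0.1, 0.1]
grip_width: 55.3
```

```bash
python3 - <<'E'
from h import *
s=st()
plan(bd(-121,41.5),BX)
E
```

```text
t 15.48 pos [442.2  90.5  43.2] F [-0.3 -0.1  0.1] w 55.3 j [-1.01  0.2   0.78  2.18 -0.2   0.82 -0.25]
[[0.99, -0.141, 0.001], [-0.141, -0.99, 0.004], [0.001, -0.004, -1.0]]
rows 1 dist [-0.7 -0.8 -1.7] turn [-0.24 -0.04  0.  ]
[-0.0007, 0.0011, 0.0022, -0.0052, -0.0009, 0.0001]
```

Emit:
play_rows(
  increments=[-0.001, 0.003, 0.003, -0.003, 0, 0, 1, 0, 0.003, 0.002, 0, 0, 0, 1, 0, 0, 0, 0, 0, 0, 1],
)

```text
t: 15.73
tool_pos: [442.5, 90.6, 42.9]
ee_rot: [[0.99, -0.139, 0.002], [-0.139, -0.99, 0.011], [0.001, -0.011, -1.0]]
force: [0.0, 0.3, -0.5]
grip_width: 55.2
```

```bash
python3 - <<'E'
from h import *
s=st()
plan(bd(-121,41.5),BX)
E
```

```text
t 15.73 pos [442.5  90.6  42.9] F [ 0.   0.3 -0.5] w 55.2 j [-1.    0.2   0.78  2.19 -0.21  0.82 -0.23]
[[0.99, -0.139, 0.002], [-0.139, -0.99, 0.011], [0.001, -0.011, -1.0]]
rows 1 dist [-0.9 -0.9 -1.4] turn [-0.62 -0.04  0.1 ]
[-0.001, 0.0013, 0.0018, -0.0137, -0.001, 0.0021]
```

It seems to be in contact with board and batten: the position no longer advances. Release.

Emit:
play_rows(
  increments=[0, 0, 0, 0, 0, 0, 0.2, 0, 0, 0, 0, 0, 0, -0.2, 0, 0, 0, 0, 0, 0, -1, 0, 0, 0, 0, 0, 0, -1, 0, 0, 0, 0, 0, 0, -1, 0, 0, -0.02, 0, 0, 0, -1, 0, 0, -0.04, 0, 0, 0, -1, 0, 0, -0.045, 0, 0, 0, -1, 0, 0, -0.04, 0, 0, 0, -1, 0, 0, 0, 0, 0, 0, -1, 0, 0, 0, 0, 0, 0, -1],
)

```text
t: 16.65
tool_pos: [440.2, 86.6, 161.2]
ee_rot: [[0.99, -0.142, -0.001], [-0.142, -0.99, 0.004], [-0.002, -0.003, -1.0]]
force: [-0.2, -0.1, -0.6]
grip_width: 85.2
```

```bash
python3 - <<'E'
from h import *
s=st()
p,W,m,s=cloud("wrist");cv2.imwrite("pics/w7.png",p[:,:,::-1]);np.save("w7.npy",W)
plan(cr(48,110),X)
E
```

```text
t 16.65 pos [440.2  86.6 161.2] F [-0.2 -0.1 -0.6] w 85.2 j [-1.1  -0.05  0.8   2.08  0.04  1.09 -0.45]
[[0.99, -0.142, -0.001], [-0.142, -0.99, 0.004], [-0.002, -0.003, -1.0]]
rows 7 dist [  36.2 -244.9  -51.2] turn [-0.19  0.08 -2.26]
[0.0126, 0.0424, 0.009, -0.0006, 0.0002, -0.0072]
[0.0124, 0.0425, 0.009, -0.0006, 0.0002, -0.0072]
[0.0121, 0.0425, 0.009, -0.0006, 0.0002, -0.0072]
[0.0119, 0.0426, 0.009, -0.0006, 0.0002, -0.0072]
[0.0117, 0.0427, 0.0091, -0.0006, 0.0002, -0.0072]
[0.0114, 0.0427, 0.0091, -0.0006, 0.0002, -0.0072]
[0.0112, 0.0428, 0.0091, -0.0006, 0.0002, -0.0072]
```

View pics/w7.png

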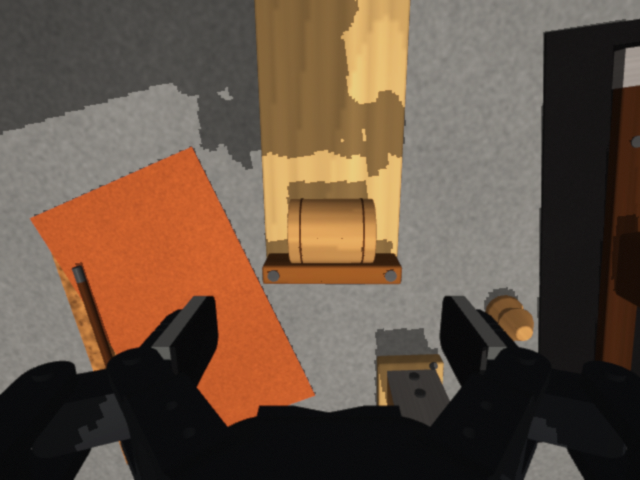

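Billet 1 sits against the batten at (333,232), centred and square. Next is the nest at y = 48.

Emit:
play_rows(
  increments=[0.013, 0.042, 0.003, 0, 0, -0.007, -1, 0.012, 0.042, 0.003, 0, 0, -0.007, -1, 0.012, 0.042, 0.004, 0, 0, -0.007, -1, 0.012, 0.042, 0.004, 0, 0, -0.007, -1, 0.012, 0.042, 0.004, 0, 0, -0.007, -1, 0.011, 0.042, 0.004, 0, 0, -0.007, -1, 0.009, 0.033, 0.004, 0, 0, -0.007, -1, 0, 0, 0, 0, 0, 0, -1, 0, 0, 0, 0, 0, 0, -1],
)

```text
t: 17.45
tool_pos: [473.1, -158.1, 130.5]
ee_rot: [[0.995, -0.097, -0.009], [-0.097, -0.995, -0.004], [-0.009, 0.005, -1.0]]
force: [-0.0, -0.4, -0.3]
grip_width: 85.3
```

```bash
python3 - <<'E'
from h import *
s=st()
plan(cr(48,46),X)
W=np.load("w7.npy");D=W-B;x=D@BX;y=D@BY;z=W[...,2]
k=(z>45)&(z<70)&(abs(x)<45)&(y>-142)&(y<-90);print("billet1 board x",np.percentile(x[k],[1,50,99]).round(1),"top y",np.median(y[(z>54)&k]).round(1),z[k].max())
k2=(z>36)&(z<45)&(abs(x)<60)&(y<-125);print("batten y",np.percentile(y[k2],[2,98]).round(1))
k3=(z>6)&(z<18)&(abs(x)<60)&(y>-120)&(y<60);print("board x",np.percentile(x[k3],[.5,99.5]))
E
```

```text
t 17.45 pos [ 473.1 -158.1  130.5] F [-0.  -0.4 -0.3] w 85.3 j [-0.72  0.22  1.06  2.01 -0.21  1.04  0.35]
[[0.995, -0.097, -0.009], [-0.097, -0.995, -0.004], [-0.009, 0.005, -1.0]]
rows 3 dist [  3.8  -0.2 -84.5] turn [0.29 0.49 0.32]
[0.0019, -0.0002, 0.0352, 0.0021, 0.0036, 0.0024]
[0.0018, -0.0002, 0.0352, 0.0021, 0.0036, 0.0024]
[0.0017, -0.0001, 0.0352, 0.0021, 0.0036, 0.0024]
billet1 board x [-27.3  -0.3  27.1] top y -120.4 57.6606571446589
batten y [-245.1 -140.6]
board x [-49.18095188  49.40012618]
```

Emit:
play_rows(
  increments=[0.001, 0, 0.02, 0.002, 0.004, 0.002, -1, 0, 0, 0.02, 0.002, 0.004, 0.002, -1, 0, 0, 0.02, 0.001, 0.002, 0.002, -1, -0.001, 0, 0.018, 0, 0, 0, -1, -0.001, 0, 0.015, 0, 0, 0, -1, -0.001, 0, 0.008, 0, 0, 0, -1, 0, 0, 0, 0, 0, 0, -1, 0, 0, 0, 0, 0, 0, -1],
)

```text
t: 18.12
tool_pos: [467.0, -153.7, 40.6]
ee_rot: [[0.995, -0.1, -0.01], [-0.1, -0.995, -0.003], [-0.01, 0.004, -1.0]]
force: [-0.4, -0.4, -0.1]
grip_width: 85.2
```

```bash
python3 - <<'E'
from h import *
s=st()
plan(cr(48,44),X)
E
```

```text
t 18.12 pos [ 467.  -153.7   40.6] F [-0.4 -0.4 -0.1] w 85.2 j [-0.59  0.37  0.95  2.09 -0.39  0.87  0.48]
[[0.995, -0.1, -0.01], [-0.1, -0.995, -0.003], [-0.01, 0.004, -1.0]]
rows 1 dist [ 9.8 -4.6  3.4] turn [0.2  0.58 0.17]
[0.0127, 0.0045, -0.0043, 0.0046, 0.0129, 0.0039]
```

Emit:
play_rows(
  increments=[0.007, 0.003, -0.002, 0.002, 0.006, 0.002, -1, 0.006, 0.002, -0.002, 0.002, 0.006, 0.002, -1, 0, 0, 0, 0, 0, 0, -1, 0, 0, 0, 0, 0, 0, -1],
)

```text
t: 18.45
tool_pos: [479.6, -158.6, 46.0]
ee_rot: [[0.995, -0.102, 0.003], [-0.102, -0.995, 0.0], [0.003, -0.0, -1.0]]
force: [0.3, -0.8, 0.1]
grip_width: 85.3
```

```bash
python3 - <<'E'
from h import *
s=st()
plan(cr(48,44),X)
E
```

```text
t 18.45 pos [ 479.6 -158.6   46. ] F [ 0.3 -0.8  0.1] w 85.3 j [-0.58  0.38  0.94  2.07 -0.4   0.88  0.5 ]
[[0.995, -0.102, 0.003], [-0.102, -0.995, 0.0], [0.003, -0.0, -1.0]]
rows 1 dist [-2.8  0.2 -2. ] turn [-0.03 -0.18  0.06]
[-0.0035, 0.0001, 0.0025, -0.0006, -0.0041, 0.0014]
```

Emit:
play_rows(
  increments=[-0.003, 0, 0.0025, 0, -0.004, 0.001, -1, 0, 0, 0, 0, 0, 0, 1, 0, 0, 0, 0, 0, 0, 1, 0, 0, 0, 0, 0, 0, 1, 0, 0, 0, 0, 0, 0, 1, 0, 0, 0, 0, 0, 0, 1, 0, 0, 0, 0, 0, 0, 1, 0, 0, -0.015, 0, 0, 0, 1, 0, 0, -0.025, 0, 0, 0, 1, 0, 0, -0.045, 0, 0, 0, 1, 0, 0, -0.045, 0, 0, 0, 1, 0, 0, 0, 0, 0, 0, 1],
)

```text
t: 19.45
tool_pos: [474.7, -160.3, 153.3]
ee_rot: [[0.994, -0.107, -0.006], [-0.107, -0.994, -0.001], [-0.006, 0.002, -1.0]]
force: [1.7, -0.2, -0.8]
grip_width: 55.3
```

```bash
python3 - <<'E'
from h import *
s=st()
plan(bd(-72,150),BX)
E
```

```text
t 19.45 pos [ 474.7 -160.3  153.3] F [ 1.7 -0.2 -0.8] w 55.3 j [-0.75  0.18  1.1   1.98 -0.18  1.09  0.31]
[[0.994, -0.107, -0.006], [-0.107, -0.994, -0.001], [-0.006, 0.002, -1.0]]
rows 8 dist [-26.3 298.5  -3.3] turn [0.13 0.33 1.97]
[-0.0091, -0.0459, 0.0005, 0.0004, 0.0009, 0.0055]
[-0.0093, -0.0459, 0.0005, 0.0004, 0.0009, 0.0055]
[-0.0095, -0.0459, 0.0005, 0.0004, 0.0009, 0.0055]
[-0.0097, -0.0458, 0.0005, 0.0004, 0.0009, 0.0055]
[-0.0098, -0.0458, 0.0005, 0.0004, 0.0009, 0.0055]
[-0.01, -0.0457, 0.0005, 0.0004, 0.0009, 0.0055]
[-0.0102, -0.0457, 0.0005, 0.0004, 0.0009, 0.0055]
[-0.0104, -0.0456, 0.0005, 0.0004, 0.0009, 0.0055]
```

Emit:
play_rows(
  increments=[-0.009, -0.046, 0, 0, 0.001, 0.005, 1, -0.009, -0.046, 0, 0, 0.001, 0.005, 1, -0.009, -0.046, 0, 0, 0.001, 0.005, 1, -0.01, -0.046, 0, 0, 0.001, 0.005, 1, -0.01, -0.046, 0, 0, 0.001, 0.005, 1, -0.01, -0.046, 0, 0, 0.001, 0.005, 1, -0.01, -0.046, 0, 0, 0.001, 0.005, 1, -0.01, -0.033, 0, 0, 0.001, 0.005, 1, 0, 0, 0, 0, 0, 0, 1, 0, 0, 0, 0, 0, 0, 1],
)

```text
t: 20.28
tool_pos: [449.2, 135.0, 160.6]
ee_rot: [[0.988, -0.154, 0.011], [-0.154, -0.988, 0.002], [0.01, -0.003, -1.0]]
force: [0.1, -1.4, -0.9]
grip_width: 55.2
```

```bash
python3 - <<'E'
from h import *
s=st()
plan(bd(-73,52),BX)
E
```

```text
t 20.28 pos [449.2 135.  160.6] F [ 0.1 -1.4 -0.9] w 55.2 j [-1.23  0.    0.86  2.05 -0.    1.08 -0.52]
[[0.988, -0.154, 0.011], [-0.154, -0.988, 0.002], [0.01, -0.003, -1.0]]
rows 3 dist [  -0.8    2.2 -108.6] turn [-0.19 -0.59 -0.77]
[-0.001, -0.0007, 0.0452, -0.0014, -0.0043, -0.0057]
[-0.0008, -0.0008, 0.0452, -0.0014, -0.0043, -0.0057]
[-0.0006, -0.0008, 0.0452, -0.0014, -0.0043, -0.0057]
```

Emit:
play_rows(
  increments=[-0.001, -0.001, 0.02, -0.001, -0.004, -0.006, 1, -0.001, -0.001, 0.02, -0.001, -0.004, -0.006, 1, -0.001, -0.001, 0.02, -0.001, -0.004, -0.005, 1, -0.001, -0.001, 0.02, 0, 0, 0, 1, 0, -0.001, 0.02, 0, 0, 0, 1, 0, 0, 0.012, 0, 0, 0, 1, 0, 0, 0.008, 0, 0, 0, 1, 0, 0, 0, 0, 0, 0, 1, 0, 0, 0, 0, 0, 0, 1],
)

```text
t: 21.03
tool_pos: [450.1, 131.8, 64.5]
ee_rot: [[0.989, -0.15, 0.004], [-0.15, -0.989, 0.002], [0.004, -0.003, -1.0]]
force: [1.5, 0.7, -1.4]
grip_width: 54.6
```

```bash
python3 - <<'E'
from h import *
s=st()
plan(bd(-73,43),BX)
E
```

```text
t 21.03 pos [450.1 131.8  64.5] F [ 1.5  0.7 -1.4] w 54.6 j [-1.15  0.21  0.85  2.13 -0.21  0.87 -0.33]
[[0.989, -0.15, 0.004], [-0.15, -0.989, 0.002], [0.004, -0.003, -1.0]]
rows 1 dist [ -1.7   5.4 -21.5] turn [-0.14 -0.24 -0.52]
[-0.0033, -0.0063, 0.0268, -0.0032, -0.0052, -0.0117]
```

Emit:
play_rows(
  increments=[-0.002, -0.008, 0, -0.003, -0.005, -0.011, 1, -0.001, 0, 0.008, 0, 0, 0, 1, 0, 0, 0.008, 0, 0, 0, 1, 0, 0, 0.006, 0, 0, 0, 1, 0, 0, 0, 0, 0, 0, 1, 0, 0, 0, 0, 0, 0, 1],
)

```text
t: 21.53
tool_pos: [450.1, 140.2, 47.5]
ee_rot: [[0.99, -0.14, 0.003], [-0.14, -0.99, 0.003], [0.002, -0.003, -1.0]]
force: [-0.0, 0.1, -1.5]
grip_width: 55.2
```

```bash
python3 - <<'E'
from h import *
s=st()
plan(bd(-76.4,41.5),BX)
E
```

```text
t 21.53 pos [450.1 140.2  47.5] F [-0.   0.1 -1.5] w 55.2 j [-1.13  0.25  0.82  2.14 -0.25  0.84 -0.3 ]
[[0.99, -0.14, 0.003], [-0.14, -0.99, 0.003], [0.002, -0.003, -1.0]]
rows 1 dist [-2.3 -6.4 -6. ] turn [-0.2  -0.14  0.06]
[-0.0017, 0.0083, 0.0075, -0.0045, -0.003, 0.0012]
```

Emit:
play_rows(
  increments=[-0.002, 0, 0.005, -0.003, -0.002, 0, 1, 0, 0.001, 0.004, 0, 0, 0, 1, 0, 0.004, 0, 0, 0, 0, 1, 0, 0.004, 0, 0, 0, 0, 1, 0, 0.003, 0.001, 0, 0, 0, 1, 0, 0, 0, 0, 0, 0, 1],
)

```text
t: 22.03
tool_pos: [448.5, 133.0, 43.0]
ee_rot: [[0.99, -0.139, -0.0], [-0.139, -0.99, 0.007], [-0.001, -0.007, -1.0]]
force: [-0.6, 1.9, 0.1]
grip_width: 55.0
```

```bash
python3 - <<'E'
from h import *
s=st()
plan(bd(-76.4,41.5),BX)
E
```

```text
t 22.03 pos [448.5 133.   43. ] F [-0.6  1.9  0.1] w 55.0 j [-1.12  0.26  0.82  2.15 -0.26  0.83 -0.27]
[[0.99, -0.139, -0.0], [-0.139, -0.99, 0.007], [-0.001, -0.007, -1.0]]
rows 1 dist [-0.7  0.8 -1.5] turn [-0.4   0.06  0.08]
[-0.001, -0.0009, 0.0019, -0.0088, 0.0014, 0.0018]
```

Emit:
play_rows(
  increments=[0, 0, 0, 0, 0, 0, 0.2, 0, 0, 0, 0, 0, 0, -0.2, 0, 0, 0, 0, 0, 0, -1, 0, 0, 0, 0, 0, 0, -1, 0, 0, 0, 0, 0, 0, -1, 0, 0, -0.02, 0, 0, 0, -1, 0, 0, -0.04, 0, 0, 0, -1, 0, 0, -0.045, 0, 0, 0, -1, 0, 0, -0.03, 0, 0, 0, -1, 0, 0, 0, 0, 0, 0, -1, 0, 0, 0, 0, 0, 0, -1],
)

```text
t: 22.95
tool_pos: [446.7, 130.1, 152.7]
ee_rot: [[0.99, -0.141, -0.004], [-0.141, -0.99, -0.0], [-0.004, 0.001, -1.0]]
force: [-1.5, -0.2, 0.1]
grip_width: 85.0
```

```bash
cat >> h.py <<'E'
def row(W):
    """billets on the board: top-line y for each, x extent"""
    D=W-B;x=D@BX;y=D@BY;z=W[...,2]
    for i in range(5):
        c=-121+44*i;k=(z>53)&(z<70)&(abs(x)<45)&(abs(y-c)<20)
        if k.sum()>100:
            yy=y[k];zz=z[k];q=np.polyfit(yy-c,zz,2);print("billet",i+1,"y",(c-q[1]/2/q[0]).round(1),"med",np.median(yy).round(1),"x",np.percentile(x[k],[1,99]).round(1),"ztop",np.percentile(zz,98).round(1))
E
python3 - <<'E'
from h import *
s=st()
p,W,m,s=cloud("wrist");row(W);row(cloud("top")[1])
plan(cr(0,130),X)
E
```

```text
t 22.95 pos [446.7 130.1 152.7] F [-1.5 -0.2  0.1] w 85.0 j [-1.24  0.02  0.89  2.06 -0.02  1.08 -0.48]
[[0.99, -0.141, -0.004], [-0.141, -0.99, -0.0], [-0.004, 0.001, -1.0]]
billet 1 y -121.3 med -120.3 x [-27.3  27.2] ztop 56.4
billet 2 y -77.3 med -76.6 x [-27.1  27. ] ztop 56.3
rows 9 dist [  25.5 -335.9  -21.8] turn [ 0.13  0.3  -2.22]
[0.0101, 0.0457, 0.0031, 0.0003, 0.0007, -0.0055]
[0.0099, 0.0457, 0.0031, 0.0003, 0.0007, -0.0055]
[0.0097, 0.0458, 0.0031, 0.0003, 0.0007, -0.0055]
[0.0095, 0.0458, 0.0031, 0.0003, 0.0007, -0.0055]
[0.0093, 0.0459, 0.0031, 0.0003, 0.0007, -0.0055]
[0.0091, 0.0459, 0.0031, 0.0003, 0.0007, -0.0055]
[0.0089, 0.0459, 0.003, 0.0003, 0.0007, -0.0055]
[0.0087, 0.046, 0.003, 0.0003, 0.0007, -0.0055]
[0.0085, 0.046, 0.003, 0.0003, 0.0007, -0.0055]
```

Pitch 44.0 mm, aligned. Billet 3 is next, from the nest at y = 0.

Emit:
play_rows(
  increments=[0.01, 0.046, 0, 0, 0.001, -0.005, -1, 0.01, 0.046, 0.002, 0, 0.001, -0.005, -1, 0.01, 0.046, 0.003, 0, 0.001, -0.005, -1, 0.009, 0.046, 0.003, 0, 0.001, -0.006, -1, 0.009, 0.046, 0.003, 0, 0.001, -0.006, -1, 0.009, 0.046, 0.003, 0, 0.001, -0.006, -1, 0.009, 0.046, 0.003, 0, 0.001, -0.006, -1, 0.009, 0.046, 0.003, 0, 0, -0.005, -1, 0.007, 0.034, 0.003, 0, 0, -0.005, -1, 0, 0, 0, 0, 0, 0, -1, 0, 0, 0, 0, 0, 0, -1],
)

```text
t: 23.97
tool_pos: [464.9, -212.5, 122.3]
ee_rot: [[0.995, -0.096, -0.014], [-0.096, -0.995, -0.013], [-0.013, 0.015, -1.0]]
force: [-1.0, 0.1, -0.7]
grip_width: 85.6
```

```bash
python3 - <<'E'
from h import *
s=st()
plan(cr(0,46),X)
E
```

```text
t 23.97 pos [ 464.9 -212.5  122.3] F [-1.   0.1 -0.7] w 85.6 j [-0.63  0.3   1.11  1.99 -0.29  1.04  0.52]
[[0.995, -0.096, -0.014], [-0.096, -0.995, -0.013], [-0.013, 0.015, -1.0]]
rows 3 dist [  7.    6.4 -76.3] turn [0.85 0.75 0.38]
[0.0031, -0.0034, 0.0317, 0.0063, 0.0055, 0.0028]
[0.0029, -0.0032, 0.0317, 0.0063, 0.0055, 0.0028]
[0.0028, -0.0031, 0.0318, 0.0063, 0.0055, 0.0028]
```

Emit:
play_rows(
  increments=[0.005, -0.005, 0.005, 0.009, 0.008, 0.004, -1, 0.005, -0.004, 0.01, 0.009, 0.008, 0.004, -1, 0, 0, 0.018, 0, 0, 0, -1, 0, 0, 0.018, 0, 0, 0, -1, 0, 0, 0.016, 0, 0, 0, -1, 0, 0, 0.012, 0, 0, 0, -1, 0, 0, 0.006, 0, 0, 0, -1, 0, 0, 0, 0, 0, 0, -1, 0, 0, 0, 0, 0, 0, -1],
)

```text
t: 24.72
tool_pos: [474.0, -194.2, 44.9]
ee_rot: [[0.996, -0.093, -0.005], [-0.093, -0.996, 0.005], [-0.006, -0.005, -1.0]]
force: [1.4, 0.4, -0.0]
grip_width: 85.6
```

```bash
python3 - <<'E'
from h import *
s=st()
plan(cr(0,44),X)
E
```

```text
t 24.72 pos [ 474.  -194.2   44.9] F [ 1.4  0.4 -0. ] w 85.6 j [-0.52  0.43  0.98  2.04 -0.45  0.91  0.62]
[[0.996, -0.093, -0.005], [-0.093, -0.996, 0.005], [-0.006, -0.005, -1.0]]
rows 1 dist [ -2.1 -11.9  -0.9] turn [-0.27  0.32  0.56]
[-0.0012, 0.0151, 0.0011, -0.0061, 0.0071, 0.0125]
```

Emit:
play_rows(
  increments=[-0.001, 0.008, 0.001, -0.003, 0.004, 0.006, -1, -0.001, 0.007, 0.001, -0.003, 0.004, 0.006, -1, 0, 0, 0, 0, 0, 0, -1, 0, 0, 0, 0, 0, 0, -1],
)

```text
t: 25.05
tool_pos: [472.2, -207.0, 44.8]
ee_rot: [[0.995, -0.103, 0.004], [-0.103, -0.995, -0.001], [0.004, 0.0, -1.0]]
force: [-0.4, 0.4, 0.6]
grip_width: 85.5
```

```bash
python3 - <<'E'
from h import *
s=st()
plan(cr(0,44),X)
E
```

```text
t 25.05 pos [ 472.2 -207.    44.8] F [-0.4  0.4  0.6] w 85.5 j [-0.5   0.43  0.98  2.04 -0.46  0.9   0.63]
[[0.995, -0.103, 0.004], [-0.103, -0.995, -0.001], [0.004, 0.0, -1.0]]
rows 1 dist [-0.3  0.9 -0.8] turn [ 0.01 -0.25  0.01]
[-0.0005, -0.0011, 0.001, 0.0003, -0.0055, 0.0001]
```

Emit:
play_rows(
  increments=[0, -0.0015, 0.002, 0, -0.005, 0, -1, 0, 0, 0, 0, 0, 0, 1, 0, 0, 0, 0, 0, 0, 1, 0, 0, 0, 0, 0, 0, 1, 0, 0, 0, 0, 0, 0, 1, 0, 0, 0, 0, 0, 0, 1, 0, 0, 0, 0, 0, 0, 1, 0, 0, -0.015, 0, 0, 0, 1, 0, 0, -0.025, 0, 0, 0, 1, 0, 0, -0.045, 0, 0, 0, 1, 0, 0, -0.045, 0, 0, 0, 1, 0, 0, 0, 0, 0, 0, 1],
)

```text
t: 26.05
tool_pos: [470.2, -207.2, 152.5]
ee_rot: [[0.994, -0.107, -0.006], [-0.107, -0.994, -0.001], [-0.006, 0.002, -1.0]]
force: [1.1, -1.2, 0.4]
grip_width: 55.0
```

```bash
python3 - <<'E'
from h import *
s=st()
plan(bd(-28,150),BX)
E
```

```text
t 26.05 pos [ 470.2 -207.2  152.5] F [ 1.1 -1.2  0.4] w 55.0 j [-0.67  0.25  1.15  1.95 -0.25  1.1   0.47]
[[0.994, -0.107, -0.006], [-0.107, -0.994, -0.001], [-0.006, 0.002, -1.0]]
rows 11 dist [-15.5 389.   -2.5] turn [0.11 0.32 1.98]
[-0.0065, -0.0438, 0.0002, 0.0002, 0.0007, 0.004]
[-0.0066, -0.0437, 0.0003, 0.0002, 0.0007, 0.004]
[-0.0067, -0.0437, 0.0003, 0.0002, 0.0007, 0.004]
[-0.0069, -0.0437, 0.0003, 0.0002, 0.0007, 0.004]
[-0.007, -0.0437, 0.0003, 0.0002, 0.0007, 0.004]
[-0.0072, -0.0437, 0.0003, 0.0002, 0.0007, 0.004]
[-0.0073, -0.0436, 0.0003, 0.0002, 0.0007, 0.004]
[-0.0074, -0.0436, 0.0003, 0.0002, 0.0007, 0.004]
[-0.0076, -0.0436, 0.0003, 0.0002, 0.0007, 0.004]
[-0.0077, -0.0436, 0.0003, 0.0002, 0.0007, 0.004]
[-0.0078, -0.0435, 0.0003, 0.0002, 0.0007, 0.004]
```

Emit:
play_rows(
  increments=[-0.006, -0.044, 0, 0, 0.001, 0.004, 1, -0.006, -0.044, 0, 0, 0.001, 0.004, 1, -0.007, -0.044, 0, 0, 0.001, 0.004, 1, -0.007, -0.044, 0, 0, 0.001, 0.004, 1, -0.007, -0.044, 0, 0, 0, 0.004, 1, -0.007, -0.044, 0, 0, 0, 0.004, 1, -0.007, -0.044, 0, 0, 0, 0.004, 1, -0.007, -0.044, 0, 0, 0.001, 0.003, 1, -0.008, -0.044, 0, 0, 0.001, 0.003, 1, -0.008, -0.044, 0, 0, 0, 0, 1, -0.006, -0.028, 0, 0, 0, 0, 1, 0, 0, 0, 0, 0, 0, 1],
)

```text
t: 27.05
tool_pos: [458.2, 180.4, 160.3]
ee_rot: [[0.988, -0.154, 0.008], [-0.154, -0.988, 0.006], [0.007, -0.007, -1.0]]
force: [-0.4, 0.6, -1.3]
grip_width: 55.3
```

Emit:
play_rows(
  increments=[0, 0, 0, 0, 0, 0, 1, 0, 0, 0, 0, 0, 0, 1],
)

```text
t: 27.22
tool_pos: [457.9, 181.1, 160.7]
ee_rot: [[0.988, -0.152, 0.008], [-0.152, -0.988, 0.005], [0.007, -0.006, -1.0]]
force: [-0.6, -0.4, -1.1]
grip_width: 55.2
```

```bash
python3 - <<'E'
from h import *
s=st()
plan(bd(-27,52),BX)
E
```

```text
t 27.22 pos [457.9 181.1 160.7] F [-0.6 -0.4 -1.1] w 55.2 j [-1.36  0.09  0.95  2.   -0.08  1.08 -0.52]
[[0.988, -0.152, 0.008], [-0.152, -0.988, 0.005], [0.007, -0.006, -1.0]]
rows 3 dist [  -3.2    1.7 -108.7] turn [-0.33 -0.41 -0.63]
[-0.0017, -0.0002, 0.0453, -0.0025, -0.003, -0.0047]
[-0.0016, -0.0003, 0.0453, -0.0025, -0.003, -0.0047]
[-0.0015, -0.0004, 0.0453, -0.0025, -0.003, -0.0047]
```

Emit:
play_rows(
  increments=[-0.001, -0.002, 0.02, -0.002, -0.003, -0.005, 1, -0.001, -0.002, 0.02, -0.002, -0.003, -0.005, 1, -0.001, -0.002, 0.02, -0.002, -0.003, -0.004, 1, -0.001, -0.002, 0.02, 0, 0, 0, 1, 0, -0.002, 0.02, 0, 0, 0, 1, 0, 0, 0.012, 0, 0, 0, 1, 0, 0, 0.008, 0, 0, 0, 1, 0, 0, 0, 0, 0, 0, 1, 0, 0, 0, 0, 0, 0, 1],
)

```text
t: 27.97
tool_pos: [459.6, 179.7, 64.6]
ee_rot: [[0.988, -0.156, 0.003], [-0.156, -0.988, 0.004], [0.002, -0.005, -1.0]]
force: [0.1, -0.6, -0.5]
grip_width: 55.3
```

```bash
python3 - <<'E'
from h import *
s=st()
plan(bd(-28,46),BX)
E
```

```text
t 27.97 pos [459.6 179.7  64.6] F [ 0.1 -0.6 -0.5] w 55.3 j [-1.25  0.29  0.9   2.08 -0.29  0.89 -0.35]
[[0.988, -0.156, 0.003], [-0.156, -0.988, 0.004], [0.002, -0.005, -1.0]]
rows 1 dist [ -5.    2.1 -18.6] turn [-0.26 -0.14 -0.87]
[-0.0066, -0.0015, 0.0232, -0.0058, -0.0031, -0.0194]
```

Emit:
play_rows(
  increments=[-0.004, -0.003, 0.004, -0.005, -0.003, -0.01, 1, -0.003, -0.001, 0.008, 0, 0, -0.009, 1, 0, 0, 0.008, 0, 0, 0, 1, 0, 0, 0.006, 0, 0, 0, 1, 0, 0, 0, 0, 0, 0, 1, 0, 0, 0, 0, 0, 0, 1],
)

```text
t: 28.47
tool_pos: [455.3, 185.1, 44.1]
ee_rot: [[0.99, -0.139, 0.002], [-0.139, -0.99, 0.004], [0.002, -0.004, -1.0]]
force: [0.8, -0.2, -0.9]
grip_width: 55.2
```

```bash
python3 - <<'E'
from h import *
s=st()
plan(bd(-32.8,42.5),BX)
E
```

```text
t 28.47 pos [455.3 185.1  44.1] F [ 0.8 -0.2 -0.9] w 55.2 j [-1.23  0.32  0.87  2.1  -0.33  0.85 -0.31]
[[0.99, -0.139, 0.002], [-0.139, -0.99, 0.004], [0.002, -0.004, -1.0]]
rows 1 dist [-1.4 -8.  -1.6] turn [-0.23 -0.11  0.1 ]
[-0.0003, 0.0102, 0.0019, -0.005, -0.0024, 0.0023]
```

Emit:
play_rows(
  increments=[0, 0.004, 0.003, -0.005, -0.002, 0.002, 1, 0, 0.004, 0, 0, 0, 0, 1, 0, 0.004, 0, 0, 0, 0, 1, 0, 0.003, 0.001, 0, 0, 0, 1, 0, 0, 0, 0, 0, 0, 1],
)

```text
t: 28.88
tool_pos: [455.2, 176.8, 42.3]
ee_rot: [[0.99, -0.139, 0.003], [-0.139, -0.99, 0.006], [0.002, -0.006, -1.0]]
force: [0.5, -0.7, 0.0]
grip_width: 55.4
```

```bash
python3 - <<'E'
from h import *
s=st()
plan(bd(-32.8,42.5),BX)
E
```

```text
t 28.88 pos [455.2 176.8  42.3] F [ 0.5 -0.7  0. ] w 55.4 j [-1.22  0.32  0.87  2.11 -0.33  0.85 -0.29]
[[0.99, -0.139, 0.003], [-0.139, -0.99, 0.006], [0.002, -0.006, -1.0]]
rows 1 dist [-1.2  0.2  0.2] turn [-0.37 -0.13  0.11]
[-0.0015, -0.0001, -0.0002, -0.0081, -0.0028, 0.0024]
```

One more push to be sure of contact, then release and rise.

Emit:
play_rows(
  increments=[-0.0015, 0.003, 0, 0, -0.002, 0, 1, 0, 0.002, 0, 0, 0, 0, 1, 0, 0, 0, 0, 0, 0, 0.2, 0, 0, 0, 0, 0, 0, -0.2, 0, 0, 0, 0, 0, 0, -1, 0, 0, 0, 0, 0, 0, -1, 0, 0, 0, 0, 0, 0, -1, 0, 0, -0.02, 0, 0, 0, -1, 0, 0, -0.04, 0, 0, 0, -1, 0, 0, -0.045, 0, 0, 0, -1, 0, 0, -0.03, 0, 0, 0, -1, 0, 0, 0, 0, 0, 0, -1],
)

```text
t: 29.88
tool_pos: [453.0, 169.6, 152.9]
ee_rot: [[0.99, -0.143, 0.0], [-0.143, -0.99, 0.002], [0.0, -0.002, -1.0]]
force: [0.2, 0.2, 0.0]
grip_width: 85.3
```

```bash
python3 - <<'E'
from h import *
s=st()
p,W,m,s=cloud("wrist");row(W)
plan(cr(-48,135),X)
E
```

```text
t 29.88 pos [453.  169.6 152.9] F [0.2 0.2 0. ] w 85.3 j [-1.37  0.09  0.98  2.02 -0.08  1.07 -0.5 ]
[[0.99, -0.143, 0.0], [-0.143, -0.99, 0.002], [0.0, -0.002, -1.0]]
billet 1 y -121.3 med -120.1 x [-27.1  27.3] ztop 56.4
billet 2 y -77.2 med -76.1 x [-27.3  27.1] ztop 56.4
billet 3 y -32.8 med -32.2 x [-26.6  27.7] ztop 56.4
rows 12 dist [  14.7 -423.5  -16.4] turn [-0.08  0.05 -2.27]
[0.0078, 0.0435, 0.0016, -0.0001, 0.0001, -0.0042]
[0.0076, 0.0435, 0.0016, -0.0001, 0.0001, -0.0042]
[0.0075, 0.0435, 0.0017, -0.0001, 0.0001, -0.0042]
[0.0074, 0.0435, 0.0017, -0.0001, 0.0001, -0.0042]
[0.0072, 0.0435, 0.0017, -0.0001, 0.0001, -0.0042]
[0.0071, 0.0436, 0.0017, -0.0001, 0.0001, -0.0042]
[0.0069, 0.0436, 0.0017, -0.0001, 0.0001, -0.0042]
[0.0068, 0.0436, 0.0017, -0.0001, 0.0001, -0.0042]
[0.0066, 0.0436, 0.0017, -0.0001, 0.0001, -0.0042]
[0.0065, 0.0437, 0.0017, -0.0001, 0.0001, -0.0042]
[0.0063, 0.0437, 0.0017, -0.0001, 0.0001, -0.0042]
[0.0062, 0.0437, 0.0017, -0.0001, 0.0001, -0.0042]
```

Emit:
play_rows(
  increments=[0.008, 0.044, 0, 0, 0, -0.004, -1, 0.008, 0.044, 0.001, 0, 0, -0.004, -1, 0.008, 0.044, 0.001, 0, 0, -0.004, -1, 0.007, 0.044, 0.001, 0, 0, -0.004, -1, 0.007, 0.044, 0.001, 0, 0, -0.004, -1, 0.007, 0.044, 0.001, 0, 0, -0.004, -1, 0.007, 0.044, 0.001, 0, 0, -0.004, -1, 0.007, 0.044, 0.001, 0, 0, -0.004, -1, 0.007, 0.044, 0.001, 0, 0, -0.004, -1, 0.007, 0.044, 0.001, 0, 0, -0.004, -1, 0.007, 0.044, 0.001, 0, 0, -0.004, -1, 0.006, 0.03, 0, 0, 0, -0.004, -1],
)

```text
t: 30.93
tool_pos: [465.8, -257.5, 132.1]
ee_rot: [[0.996, -0.086, -0.008], [-0.086, -0.996, 0.004], [-0.008, -0.003, -1.0]]
force: [-0.1, 1.0, 0.9]
grip_width: 85.5
```

Emit:
play_rows(
  increments=[0, 0, 0, 0, 0, 0, -1, 0, 0, 0, 0, 0, 0, -1],
)

```text
t: 31.1
tool_pos: [462.4, -265.3, 129.9]
ee_rot: [[0.995, -0.097, -0.013], [-0.097, -0.995, -0.0], [-0.012, 0.001, -1.0]]
force: [-0.1, 0.1, 0.0]
grip_width: 85.5
```

```bash
python3 - <<'E'
from h import *
s=st()
plan(cr(-48,46),X)
E
```

```text
t 31.1 pos [ 462.4 -265.3  129.9] F [-0.1  0.1  0. ] w 85.5 j [-0.5   0.37  1.12  1.93 -0.37  1.09  0.68]
[[0.995, -0.097, -0.013], [-0.097, -0.995, -0.0], [-0.012, 0.001, -1.0]]
rows 3 dist [  4.6  11.4 -83.9] turn [0.09 0.71 0.35]
[0.0019, -0.005, 0.0349, 0.0006, 0.0053, 0.0026]
[0.0017, -0.005, 0.0349, 0.0006, 0.0053, 0.0026]
[0.0016, -0.0049, 0.0349, 0.0006, 0.0053, 0.0026]
```

Emit:
play_rows(
  increments=[0.003, -0.004, 0.006, 0, 0.008, 0.004, -1, 0.002, -0.003, 0.012, 0, 0.008, 0.004, -1, 0, 0, 0.018, 0, 0, 0, -1, 0, 0, 0.018, 0, 0, 0, -1, 0, 0, 0.018, 0, 0, 0, -1, 0, 0, 0.014, 0, 0, 0, -1, 0, 0, 0.008, 0, 0, 0, -1, 0, 0, 0, 0, 0, 0, -1, 0, 0, 0, 0, 0, 0, -1],
)

```text
t: 31.85
tool_pos: [467.7, -247.1, 44.3]
ee_rot: [[0.996, -0.092, -0.001], [-0.092, -0.996, 0.004], [-0.002, -0.004, -1.0]]
force: [-0.3, -0.8, 0.8]
grip_width: 85.4
```

```bash
python3 - <<'E'
from h import *
s=st()
plan(cr(-48,44),X)
E
```

```text
t 31.85 pos [ 467.7 -247.1   44.3] F [-0.3 -0.8  0.8] w 85.4 j [-0.42  0.48  1.    2.01 -0.51  0.93  0.76]
[[0.996, -0.092, -0.001], [-0.092, -0.996, 0.004], [-0.002, -0.004, -1.0]]
rows 1 dist [-0.8 -6.7 -0.3] turn [-0.22  0.1   0.63]
[-0.0002, 0.0084, 0.0004, -0.0049, 0.0021, 0.0139]
```

Emit:
play_rows(
  increments=[0, 0.005, 0.001, -0.003, 0.002, 0.007, -1, 0, 0.004, 0.001, -0.002, 0, 0.007, -1, 0, 0, 0, 0, 0, 0, -1, 0, 0, 0, 0, 0, 0, -1],
)

```text
t: 32.18
tool_pos: [468.3, -255.0, 44.2]
ee_rot: [[0.995, -0.103, 0.003], [-0.103, -0.995, -0.001], [0.003, 0.001, -1.0]]
force: [0.8, 0.6, 0.2]
grip_width: 85.6
```

```bash
python3 - <<'E'
from h import *
s=st()
plan(cr(-48,44),X)
E
```

```text
t 32.18 pos [ 468.3 -255.    44.2] F [0.8 0.6 0.2] w 85.6 j [-0.4   0.49  1.    2.   -0.51  0.92  0.76]
[[0.995, -0.103, 0.003], [-0.103, -0.995, -0.001], [0.003, 0.001, -1.0]]
rows 1 dist [-1.3  1.1 -0.2] turn [ 0.04 -0.17 -0.02]
[-0.0018, -0.0012, 0.0003, 0.001, -0.0037, -0.0006]
```

Emit:
play_rows(
  increments=[-0.002, -0.002, 0.001, 0, -0.004, 0, -1, 0, 0, 0, 0, 0, 0, 1, 0, 0, 0, 0, 0, 0, 1, 0, 0, 0, 0, 0, 0, 1, 0, 0, 0, 0, 0, 0, 1, 0, 0, 0, 0, 0, 0, 1, 0, 0, 0, 0, 0, 0, 1, 0, 0, -0.015, 0, 0, 0, 1, 0, 0, -0.025, 0, 0, 0, 1, 0, 0, -0.045, 0, 0, 0, 1, 0, 0, -0.045, 0, 0, 0, 1, 0, 0, 0, 0, 0, 0, 1],
)

```text
t: 33.18
tool_pos: [464.5, -254.3, 153.1]
ee_rot: [[0.994, -0.107, -0.006], [-0.107, -0.994, -0.001], [-0.006, 0.002, -1.0]]
force: [0.7, -0.6, -0.5]
grip_width: 55.0
```

```bash
python3 - <<'E'
from h import *
s=st()
plan(bd(16,150),BX)
E
```

```text
t 33.18 pos [ 464.5 -254.3  153.1] F [ 0.7 -0.6 -0.5] w 55.0 j [-0.57  0.32  1.17  1.92 -0.33  1.12  0.62]
[[0.994, -0.107, -0.006], [-0.107, -0.994, -0.001], [-0.006, 0.002, -1.0]]
rows 13 dist [ -3.7 479.7  -3.1] turn [0.1  0.32 1.95]
[-0.0053, -0.0458, 0.0003, 0.0002, 0.0005, 0.0033]
[-0.0054, -0.0458, 0.0003, 0.0002, 0.0005, 0.0033]
[-0.0055, -0.0458, 0.0003, 0.0002, 0.0005, 0.0033]
[-0.0056, -0.0458, 0.0003, 0.0002, 0.0005, 0.0033]
[-0.0058, -0.0458, 0.0003, 0.0002, 0.0005, 0.0033]
[-0.0059, -0.0457, 0.0003, 0.0002, 0.0005, 0.0033]
[-0.006, -0.0457, 0.0003, 0.0002, 0.0005, 0.0033]
[-0.0061, -0.0457, 0.0003, 0.0002, 0.0005, 0.0033]
[-0.0062, -0.0457, 0.0003, 0.0002, 0.0005, 0.0033]
[-0.0064, -0.0457, 0.0003, 0.0002, 0.0005, 0.0033]
[-0.0065, -0.0457, 0.0003, 0.0002, 0.0005, 0.0033]
[-0.0066, -0.0456, 0.0003, 0.0002, 0.0005, 0.0033]
[-0.0067, -0.0456, 0.0003, 0.0002, 0.0005, 0.0033]
```

Emit:
play_rows(
  increments=[-0.005, -0.046, 0, 0, 0.001, 0.003, 1, -0.005, -0.046, 0, 0, 0.001, 0.003, 1, -0.006, -0.046, 0, 0, 0.001, 0.003, 1, -0.006, -0.046, 0, 0, 0.001, 0.003, 1, -0.006, -0.046, 0, 0, 0, 0.003, 1, -0.006, -0.046, 0, 0, 0, 0.003, 1, -0.006, -0.046, 0, 0, 0, 0.003, 1, -0.006, -0.046, 0, 0, 0, 0.003, 1, -0.006, -0.046, 0, 0, 0, 0.003, 1, -0.006, -0.046, 0, 0, 0, 0.003, 1, -0.006, -0.046, 0, 0, 0, 0, 1, -0.007, -0.046, 0, 0, 0, 0, 1],
)

```text
t: 34.18
tool_pos: [467.2, 189.2, 161.2]
ee_rot: [[0.986, -0.165, 0.004], [-0.165, -0.986, 0.008], [0.002, -0.009, -1.0]]
force: [0.9, -0.2, -0.8]
grip_width: 55.0
```

Emit:
play_rows(
  increments=[-0.006, -0.03, 0, 0, 0, 0, 1, 0, 0, 0, 0, 0, 0, 1, 0, 0, 0, 0, 0, 0, 1, 0, 0, 0, 0, 0, 0, 1],
)

```text
t: 34.52
tool_pos: [465.1, 223.8, 163.0]
ee_rot: [[0.988, -0.154, 0.005], [-0.154, -0.988, 0.008], [0.004, -0.009, -1.0]]
force: [0.3, -0.4, -0.6]
grip_width: 55.3
```

```bash
python3 - <<'E'
from h import *
s=st()
plan(bd(17,52),BX)
E
```

```text
t 34.52 pos [465.1 223.8 163. ] F [ 0.3 -0.4 -0.6] w 55.3 j [-1.48  0.19  1.06  1.95 -0.19  1.1  -0.5 ]
[[0.988, -0.154, 0.005], [-0.154, -0.988, 0.008], [0.004, -0.009, -1.0]]
rows 3 dist [  -4.1    2.6 -111. ] turn [-0.49 -0.22 -0.75]
[-0.002, -0.0004, 0.0462, -0.0036, -0.0016, -0.0055]
[-0.002, -0.0005, 0.0462, -0.0036, -0.0016, -0.0055]
[-0.0019, -0.0007, 0.0462, -0.0036, -0.0016, -0.0055]
```

Emit:
play_rows(
  increments=[-0.002, -0.004, 0.018, -0.003, -0.002, -0.006, 1, -0.002, -0.003, 0.02, -0.003, -0.002, -0.006, 1, -0.002, -0.003, 0.02, -0.003, -0.002, -0.005, 1, -0.002, -0.003, 0.02, 0, 0, -0.003, 1, -0.002, -0.003, 0.02, 0, 0, -0.003, 1, 0, 0, 0.016, 0, 0, 0, 1, 0, 0, 0.012, 0, 0, 0, 1, 0, 0, 0.008, 0, 0, 0, 1, 0, 0, 0, 0, 0, 0, 1, 0, 0, 0, 0, 0, 0, 1],
)

```text
t: 35.35
tool_pos: [463.3, 227.4, 56.1]
ee_rot: [[0.988, -0.152, 0.003], [-0.152, -0.988, 0.007], [0.002, -0.007, -1.0]]
force: [-0.1, 0.4, -0.4]
grip_width: 55.1
```

```bash
python3 - <<'E'
from h import *
s=st()
plan(bd(11,42.5),BX)
E
```

```text
t 35.35 pos [463.3 227.4  56.1] F [-0.1  0.4 -0.4] w 55.1 j [-1.34  0.38  0.94  2.04 -0.4   0.91 -0.34]
[[0.988, -0.152, 0.003], [-0.152, -0.988, 0.007], [0.002, -0.007, -1.0]]
rows 1 dist [ -3.2  -7.  -13.6] turn [-0.41 -0.1  -0.65]
[-0.0026, 0.0094, 0.0169, -0.009, -0.0022, -0.0144]
```

Emit:
play_rows(
  increments=[-0.002, 0, 0.006, -0.005, -0.002, -0.007, 1, -0.001, 0, 0.007, -0.004, 0, -0.007, 1, 0, 0, 0.005, 0, 0, 0, 1, 0, 0, 0, 0, 0, 0, 1, 0, 0.004, 0, 0, 0, 0, 1, 0, 0.004, 0, 0, 0, 0, 1, 0, 0.004, 0, 0, 0, 0, 1, 0, 0, 0, 0, 0, 0, 1],
)

```text
t: 36.02
tool_pos: [461.6, 220.3, 43.0]
ee_rot: [[0.99, -0.139, 0.005], [-0.139, -0.99, 0.005], [0.004, -0.005, -1.0]]
force: [0.5, 1.8, -0.6]
grip_width: 54.7
```

```bash
python3 - <<'E'
from h import *
s=st()
plan(bd(11,42.5),BX)
E
```

```text
t 36.02 pos [461.6 220.3  43. ] F [ 0.5  1.8 -0.6] w 54.7 j [-1.31  0.39  0.92  2.06 -0.41  0.88 -0.3 ]
[[0.99, -0.139, 0.005], [-0.139, -0.99, 0.005], [0.004, -0.005, -1.0]]
rows 1 dist [-1.4  0.1 -0.5] turn [-0.31 -0.22  0.13]
[-0.0018, 0.0001, 0.0006, -0.007, -0.0048, 0.003]
```

Emit:
play_rows(
  increments=[-0.003, 0.002, 0, 0, -0.004, 0, 1, 0, 0.003, 0, 0, 0, 0, 1, 0, 0, 0, 0, 0, 0, 0.2, 0, 0, 0, 0, 0, 0, -0.2, 0, 0, 0, 0, 0, 0, -1, 0, 0, 0, 0, 0, 0, -1, 0, 0, 0, 0, 0, 0, -1, 0, 0, -0.02, 0, 0, 0, -1, 0, 0, -0.04, 0, 0, 0, -1, 0, 0, -0.045, 0, 0, 0, -1, 0, 0, -0.03, 0, 0, 0, -1, 0, 0, 0, 0, 0, 0, -1],
)

```text
t: 37.02
tool_pos: [458.0, 214.1, 154.0]
ee_rot: [[0.99, -0.14, 0.001], [-0.14, -0.99, 0.002], [0.001, -0.003, -1.0]]
force: [1.1, -0.4, 0.3]
grip_width: 85.5
```

```bash
python3 - <<'E'
from h import *
s=st()
p,W,m,s=cloud("wrist");row(W)
p,W,m,s=cloud("top");v,u=np.mgrid[:480,:640];z=W[...,2]
k=(u>205)&(u<248)&(v>182)&(v<220)&(z>15)&(z<50);print("chock",k.sum(),rect(W[k]))
plan(cr(-96,135),X)
E
```

```text
t 37.02 pos [458.  214.1 154. ] F [ 1.1 -0.4  0.3] w 85.5 j [-1.49  0.18  1.07  1.98 -0.18  1.08 -0.48]
[[0.99, -0.14, 0.001], [-0.14, -0.99, 0.002], [0.001, -0.003, -1.0]]
billet 1 y -119.9 med -112.4 x [-23.5  23.1] ztop 55.2
billet 2 y -77.1 med -75.5 x [-27.6  26.8] ztop 56.5
billet 3 y -33.1 med -32.1 x [-27.1  27.4] ztop 56.4
billet 4 y 11.1 med 11.7 x [-27.3  27. ] ztop 56.4
chock 351 (array([654.2, 263.4]), array([50.8, 53.6]), 85.88)
rows 14 dist [   5.7 -515.7  -15.9] turn [-0.05  0.1  -2.1 ]
[0.0069, 0.0455, 0.0014, -0.0001, 0.0002, -0.0033]
[0.0068, 0.0455, 0.0014, -0.0001, 0.0002, -0.0033]
[0.0067, 0.0456, 0.0014, -0.0001, 0.0002, -0.0033]
[0.0066, 0.0456, 0.0014, -0.0001, 0.0002, -0.0033]
[0.0064, 0.0456, 0.0014, -0.0001, 0.0002, -0.0033]
[0.0063, 0.0456, 0.0014, -0.0001, 0.0002, -0.0033]
[0.0062, 0.0456, 0.0014, -0.0001, 0.0002, -0.0033]
[0.0061, 0.0456, 0.0014, -0.0001, 0.0002, -0.0033]
[0.006, 0.0457, 0.0014, -0.0001, 0.0002, -0.0033]
[0.0058, 0.0457, 0.0014, -0.0001, 0.0002, -0.0033]
[0.0057, 0.0457, 0.0014, -0.0001, 0.0002, -0.0033]
[0.0056, 0.0457, 0.0014, -0.0001, 0.0002, -0.0033]
[0.0055, 0.0457, 0.0014, -0.0001, 0.0002, -0.0033]
[0.0054, 0.0457, 0.0014, -0.0001, 0.0002, -0.0033]
```

Emit:
play_rows(
  increments=[0.007, 0.046, 0, 0, 0, -0.003, -1, 0.007, 0.046, 0.001, 0, 0, -0.003, -1, 0.007, 0.046, 0.001, 0, 0, -0.003, -1, 0.007, 0.046, 0.001, 0, 0, -0.003, -1, 0.006, 0.046, 0.001, 0, 0, -0.003, -1, 0.006, 0.046, 0.001, 0, 0, -0.003, -1, 0.006, 0.046, 0.001, 0, 0, -0.003, -1, 0.006, 0.046, 0.001, 0, 0, -0.003, -1, 0.006, 0.046, 0.001, 0, 0, -0.003, -1, 0.006, 0.046, 0.001, 0, 0, -0.003, -1, 0.006, 0.046, 0.001, 0, 0, -0.003, -1, 0.006, 0.046, 0.001, 0, 0, -0.003, -1],
)

```text
t: 38.12
tool_pos: [455.5, -231.3, 129.9]
ee_rot: [[0.996, -0.09, -0.015], [-0.09, -0.996, -0.0], [-0.015, 0.002, -1.0]]
force: [1.0, 0.2, 0.3]
grip_width: 85.3
```

Emit:
play_rows(
  increments=[0.006, 0.045, 0, 0, 0, -0.003, -1, 0.006, 0.02, 0, 0, 0, 0, -1, 0, 0, 0, 0, 0, 0, -1, 0, 0, 0, 0, 0, 0, -1, 0, 0, 0, 0, 0, 0, -1],
)

```text
t: 38.53
tool_pos: [452.4, -295.2, 122.0]
ee_rot: [[0.994, -0.101, -0.029], [-0.102, -0.995, -0.003], [-0.028, 0.006, -1.0]]
force: [-0.2, -0.3, 0.0]
grip_width: 85.3
```

```bash
python3 - <<'E'
from h import *
s=st()
plan(cr(-96,44),X)
E
```

```text
t 38.53 pos [ 452.4 -295.2  122. ] F [-0.2 -0.3  0. ] w 85.3 j [-0.42  0.42  1.11  1.91 -0.4   1.09  0.75]
[[0.994, -0.101, -0.029], [-0.102, -0.995, -0.003], [-0.028, 0.006, -1.0]]
rows 3 dist [  9.6  -6.4 -78. ] turn [0.32 1.61 0.07]
[0.0052, 0.0021, 0.0324, 0.0024, 0.0119, 0.0005]
[0.0049, 0.0021, 0.0324, 0.0024, 0.0119, 0.0005]
[0.0046, 0.0022, 0.0325, 0.0024, 0.0119, 0.0005]
```

Emit:
play_rows(
  increments=[0.007, 0.006, 0.004, 0.003, 0.018, 0, -1, 0.006, 0.006, 0.01, 0.003, 0.018, 0, -1, 0, 0.002, 0.018, 0, 0, 0.003, -1, 0, 0.002, 0.018, 0, 0, 0.003, -1, 0, 0.002, 0.018, 0, 0, 0.003, -1, 0, 0, 0.012, 0, 0, 0, -1, 0, 0, 0.007, 0, 0, 0, -1, 0, 0, 0, 0, 0, 0, -1, 0, 0, 0, 0, 0, 0, -1],
)

```text
t: 39.28
tool_pos: [464.0, -301.2, 43.3]
ee_rot: [[0.995, -0.097, 0.001], [-0.097, -0.995, 0.005], [0.001, -0.006, -1.0]]
force: [-0.5, -0.2, 0.2]
grip_width: 85.4
```

```bash
python3 - <<'E'
from h import *
s=st()
plan(cr(-96,44),X)
E
```

```text
t 39.28 pos [ 464.  -301.2   43.3] F [-0.5 -0.2  0.2] w 85.4 j [-0.29  0.53  0.98  1.95 -0.55  0.95  0.86]
[[0.995, -0.097, 0.001], [-0.097, -0.995, 0.005], [0.001, -0.006, -1.0]]
rows 1 dist [-1.9 -0.4  0.7] turn [-0.32 -0.04  0.36]
[-0.0024, 0.0007, -0.0008, -0.0071, -0.0009, 0.008]
```

Good enough. Trim, grip and lift.

Emit:
play_rows(
  increments=[-0.003, 0.001, -0.001, -0.006, 0, 0.008, -1, 0, 0, 0, 0, 0, 0, 1, 0, 0, 0, 0, 0, 0, 1, 0, 0, 0, 0, 0, 0, 1, 0, 0, 0, 0, 0, 0, 1, 0, 0, 0, 0, 0, 0, 1, 0, 0, 0, 0, 0, 0, 1, 0, 0, -0.015, 0, 0, 0, 1, 0, 0, -0.025, 0, 0, 0, 1, 0, 0, -0.045, 0, 0, 0, 1, 0, 0, -0.045, 0, 0, 0, 1, 0, 0, 0, 0, 0, 0, 1],
)

```text
t: 40.28
tool_pos: [460.1, -302.5, 155.9]
ee_rot: [[0.994, -0.105, -0.001], [-0.105, -0.994, -0.0], [-0.001, 0.0, -1.0]]
force: [1.5, -1.1, -0.5]
grip_width: 55.0
```

```bash
python3 - <<'E'
from h import *
s=st()
plan(bd(62,150),BX)
E
```

```text
t 40.28 pos [ 460.1 -302.5  155.9] F [ 1.5 -1.1 -0.5] w 55.0 j [-0.44  0.38  1.14  1.87 -0.38  1.14  0.74]
[[0.994, -0.105, -0.001], [-0.105, -0.994, -0.0], [-0.001, 0.0, -1.0]]
rows 16 dist [  7.3 573.3  -5.9] turn [0.02 0.05 2.05]
[-0.0042, -0.0446, 0.0005, 0.0, 0.0001, 0.0028]
[-0.0043, -0.0446, 0.0005, 0.0, 0.0001, 0.0028]
[-0.0044, -0.0446, 0.0005, 0.0, 0.0001, 0.0028]
[-0.0045, -0.0446, 0.0005, 0.0, 0.0001, 0.0028]
[-0.0046, -0.0446, 0.0005, 0.0, 0.0001, 0.0028]
[-0.0047, -0.0446, 0.0005, 0.0, 0.0001, 0.0028]
[-0.0048, -0.0445, 0.0005, 0.0, 0.0001, 0.0028]
[-0.0049, -0.0445, 0.0005, 0.0, 0.0001, 0.0028]
[-0.005, -0.0445, 0.0005, 0.0, 0.0001, 0.0028]
[-0.0051, -0.0445, 0.0005, 0.0, 0.0001, 0.0028]
[-0.0052, -0.0445, 0.0005, 0.0, 0.0001, 0.0028]
[-0.0053, -0.0445, 0.0005, 0.0, 0.0001, 0.0028]
[-0.0054, -0.0445, 0.0005, 0.0, 0.0001, 0.0028]
[-0.0055, -0.0445, 0.0005, 0.0, 0.0001, 0.0028]
[-0.0056, -0.0445, 0.0005, 0.0, 0.0001, 0.0028]
[-0.0057, -0.0444, 0.0005, 0.0, 0.0001, 0.0028]
```

Emit:
play_rows(
  increments=[-0.004, -0.045, 0, 0, 0, 0.003, 1, -0.004, -0.045, 0, 0, 0, 0.003, 1, -0.004, -0.045, 0, 0, 0, 0.003, 1, -0.005, -0.045, 0, 0, 0, 0.003, 1, -0.005, -0.045, 0, 0, 0, 0.003, 1, -0.005, -0.045, 0, 0, 0, 0.002, 1, -0.005, -0.045, 0, 0, 0, 0.002, 1, -0.005, -0.045, 0, 0, 0, 0.002, 1, -0.005, -0.045, 0, 0, 0, 0.002, 1, -0.005, -0.045, 0, 0, 0, 0.002, 1, -0.005, -0.045, 0, 0, 0, 0, 1, -0.005, -0.045, 0, 0, 0, 0, 1],
)

```text
t: 41.28
tool_pos: [470.0, 130.2, 164.0]
ee_rot: [[0.987, -0.158, 0.006], [-0.158, -0.987, 0.008], [0.005, -0.009, -1.0]]
force: [0.2, -1.5, -1.2]
grip_width: 55.4
```

Emit:
play_rows(
  increments=[-0.006, -0.045, 0, 0, 0, 0, 1, -0.006, -0.045, 0, 0, 0, 0, 1, -0.006, -0.045, 0, 0, 0, 0, 1, -0.006, -0.034, 0, 0, 0, 0, 1, 0, 0, 0, 0, 0, 0, 1, 0, 0, 0, 0, 0, 0, 1, 0, 0, 0, 0, 0, 0, 1],
)

```text
t: 41.87
tool_pos: [470.8, 282.4, 169.0]
ee_rot: [[0.989, -0.148, 0.008], [-0.148, -0.989, 0.011], [0.007, -0.013, -1.0]]
force: [0.4, -0.8, -0.3]
grip_width: 55.1
```

```bash
python3 - <<'E'
from h import *
s=st()
plan(bd(62,52),BX)
E
```

```text
t 41.87 pos [470.8 282.4 169. ] F [ 0.4 -0.8 -0.3] w 55.1 j [-1.48  0.27  1.01  1.87 -0.26  1.13 -0.53]
[[0.989, -0.148, 0.008], [-0.148, -0.989, 0.011], [0.007, -0.013, -1.0]]
rows 4 dist [  -3.5  -11.6 -117. ] turn [-0.72 -0.38 -0.42]
[-0.0008, 0.0042, 0.0365, -0.004, -0.0021, -0.0024]
[-0.0007, 0.0041, 0.0365, -0.004, -0.0021, -0.0024]
[-0.0007, 0.004, 0.0365, -0.004, -0.0021, -0.0024]
[-0.0006, 0.0038, 0.0366, -0.004, -0.0021, -0.0024]
```

Emit:
play_rows(
  increments=[-0.002, 0, 0.018, -0.004, -0.002, -0.005, 1, -0.002, 0, 0.022, -0.004, -0.002, -0.004, 1, -0.002, 0, 0.022, -0.004, -0.002, -0.004, 1, -0.002, 0, 0.022, -0.003, 0, 0, 1, 0, 0, 0.022, 0, 0, 0, 1, 0, 0, 0.018, 0, 0, 0, 1, 0, 0, 0.014, 0, 0, 0, 1, 0, 0, 0.01, 0, 0, 0, 1, 0, 0, 0, 0, 0, 0, 1, 0, 0, 0, 0, 0, 0, 1],
)

```text
t: 42.7
tool_pos: [466.2, 272.3, 44.1]
ee_rot: [[0.988, -0.153, 0.002], [-0.153, -0.988, 0.003], [0.001, -0.003, -1.0]]
force: [1.3, 0.0, -1.0]
grip_width: 55.5
```

```bash
python3 - <<'E'
from h import *
s=st()
plan(bd(55,42.5),BX)
E
```

```text
t 42.7 pos [466.2 272.3  44.1] F [ 1.3  0.  -1. ] w 55.5 j [-1.34  0.45  0.88  1.98 -0.44  0.91 -0.38]
[[0.988, -0.153, 0.002], [-0.153, -0.988, 0.003], [0.001, -0.003, -1.0]]
rows 1 dist [ 0.1 -8.4 -1.6] turn [-0.17 -0.08 -0.69]
[0.0017, 0.0103, 0.0019, -0.0037, -0.0018, -0.0153]
```

Emit:
play_rows(
  increments=[0.001, 0.001, 0.002, -0.004, -0.002, -0.015, 1, 0.001, 0.004, 0, 0, 0, 0, 1, 0, 0.004, 0, 0, 0, 0, 1, 0, 0.004, 0, 0, 0, 0, 1, 0, 0.003, 0, 0, 0, 0, 1, 0, 0, 0, 0, 0, 0, 1],
)

```text
t: 43.2
tool_pos: [468.2, 263.8, 47.8]
ee_rot: [[0.99, -0.138, 0.004], [-0.138, -0.99, 0.011], [0.002, -0.011, -1.0]]
force: [0.0, -0.2, -0.3]
grip_width: 55.3
```

```bash
python3 - <<'E'
from h import *
s=st()
plan(bd(55,42.5),BX)
E
```

```text
t 43.2 pos [468.2 263.8  47.8] F [ 0.  -0.2 -0.3] w 55.3 j [-1.33  0.43  0.89  1.99 -0.44  0.91 -0.35]
[[0.99, -0.138, 0.004], [-0.138, -0.99, 0.011], [0.002, -0.011, -1.0]]
rows 1 dist [-1.9  0.1 -5.3] turn [-0.63 -0.14  0.15]
[-0.0024, 0.0003, 0.0066, -0.014, -0.003, 0.0034]
```

Emit:
play_rows(
  increments=[-0.002, -0.005, 0, -0.007, -0.002, 0, 1, 0, 0, 0.005, -0.006, 0, 0.002, 1, 0, 0, 0.004, 0, 0, 0, 1, 0, 0, 0, 0, 0, 0, 1],
)

```text
t: 43.53
tool_pos: [468.0, 268.0, 44.3]
ee_rot: [[0.99, -0.141, -0.001], [-0.141, -0.99, 0.002], [-0.001, -0.002, -1.0]]
force: [0.5, 0.1, -1.6]
grip_width: 54.7
```

```bash
python3 - <<'E'
from h import *
s=st()
plan(bd(55,41.5),BX)
E
```

```text
t 43.53 pos [468.  268.   44.3] F [ 0.5  0.1 -1.6] w 54.7 j [-1.33  0.45  0.88  1.98 -0.44  0.91 -0.36]
[[0.99, -0.141, -0.001], [-0.141, -0.99, 0.002], [-0.001, -0.002, -1.0]]
rows 1 dist [-1.6 -4.1 -2.8] turn [-0.1   0.07  0.02]
[-0.0013, 0.0053, 0.0034, -0.0023, 0.0015, 0.0004]
```

Emit:
play_rows(
  increments=[-0.001, 0, 0.003, -0.002, 0, 0, 1, 0, 0.002, 0.003, 0, 0, 0, 1, 0, 0.004, 0.001, 0, 0, 0, 1, 0, 0.003, 0.001, 0, 0, 0, 1, 0, 0, 0, 0, 0, 0, 1],
)

```text
t: 43.95
tool_pos: [468.7, 264.5, 44.0]
ee_rot: [[0.99, -0.14, -0.001], [-0.14, -0.99, 0.008], [-0.002, -0.008, -1.0]]
force: [0.4, -0.5, 0.0]
grip_width: 55.6
```

```bash
python3 - <<'E'
from h import *
s=st()
plan(bd(55,41.5),BX)
E
```

```text
t 43.95 pos [468.7 264.5  44. ] F [ 0.4 -0.5  0. ] w 55.6 j [-1.32  0.44  0.88  1.99 -0.44  0.91 -0.35]
[[0.99, -0.14, -0.001], [-0.14, -0.99, 0.008], [-0.002, -0.008, -1.0]]
rows 1 dist [-2.3 -0.5 -2.5] turn [-0.44  0.12  0.07]
[-0.0028, 0.0011, 0.0032, -0.0097, 0.0026, 0.0016]
```

Emit:
play_rows(
  increments=[-0.003, 0, 0.004, -0.005, 0, 0, 1, -0.002, 0.003, 0.003, -0.003, 0, 0, 1, 0, 0.003, 0, 0, 0, 0, 1],
)

```text
t: 44.2
tool_pos: [468.9, 263.2, 44.6]
ee_rot: [[0.99, -0.14, 0.004], [-0.14, -0.99, 0.009], [0.003, -0.009, -1.0]]
force: [-0.2, 5.8, -2.3]
grip_width: 55.3
```

```bash
python3 - <<'E'
from h import *
s=st()
plan(bd(55,41.5),BX)
E
```

```text
t 44.2 pos [468.9 263.2  44.6] F [-0.2  5.8 -2.3] w 55.3 j [-1.33  0.44  0.88  1.99 -0.44  0.9  -0.35]
[[0.99, -0.14, 0.004], [-0.14, -0.99, 0.009], [0.003, -0.009, -1.0]]
rows 1 dist [-2.5  0.7 -3.1] turn [-0.52 -0.16  0.05]
[-0.0033, -0.0004, 0.0038, -0.0115, -0.0036, 0.0011]
```

Emit:
play_rows(
  increments=[-0.004, -0.004, 0, -0.006, 0, 0, 1, -0.002, 0, 0.005, -0.005, 0, 0, 1, 0, 0, 0.004, 0, 0, 0, 1, 0, 0.003, 0.001, 0, 0, 0, 1, 0, 0, 0, 0, 0, 0, 1],
)

```text
t: 44.62
tool_pos: [466.1, 266.2, 43.9]
ee_rot: [[0.99, -0.141, 0.0], [-0.141, -0.99, 0.003], [-0.0, -0.003, -1.0]]
force: [-0.1, -0.0, -1.5]
grip_width: 55.1
```

```bash
python3 - <<'E'
from h import *
s=st()
plan(bd(55,41.5),BX)
E
```

```text
t 44.62 pos [466.1 266.2  43.9] F [-0.1 -0.  -1.5] w 55.1 j [-1.34  0.44  0.88  1.99 -0.44  0.91 -0.36]
[[0.99, -0.141, 0.0], [-0.141, -0.99, 0.003], [-0.0, -0.003, -1.0]]
rows 1 dist [ 0.2 -2.2 -2.4] turn [-0.18  0.   -0.01]
[0.0007, 0.0027, 0.003, -0.004, 0.0, -0.0001]
```

Emit:
play_rows(
  increments=[0, 0.004, 0.001, 0, 0, 0, 1, 0, 0.003, 0.001, 0, 0, 0, 1, 0, 0, 0, 0, 0, 0, 0.2, 0, 0, 0, 0, 0, 0, -0.2, 0, 0, 0, 0, 0, 0, -1, 0, 0, 0, 0, 0, 0, -1, 0, 0, 0, 0, 0, 0, -1, 0, 0, -0.02, 0, 0, 0, -1, 0, 0, -0.04, 0, 0, 0, -1, 0, 0, -0.045, 0, 0, 0, -1, 0, 0, -0.04, 0, 0, 0, -1, 0, 0, 0, 0, 0, 0, -1],
)

```text
t: 45.62
tool_pos: [461.6, 261.9, 156.9]
ee_rot: [[0.99, -0.138, -0.005], [-0.138, -0.99, -0.008], [-0.004, 0.009, -1.0]]
force: [1.6, -0.0, 0.3]
grip_width: 85.5
```

```bash
python3 - <<'E'
from h import *
s=st()
p,W,m,s=cloud("wrist");row(W);cv2.imwrite("pics/w8.png",p[:,:,::-1])
v,u=np.mgrid[:480,:640];z=W[...,2]
def box(name,x0,x1,y0,y1,z0,z1):
    k=(W[...,0]>x0)&(W[...,0]<x1)&(W[...,1]>y0)&(W[...,1]<y1)&(z>z0)&(z<z1)
    P=W[k];print(name,len(P),rect(P),np.median(P[:,2]).round(2))
box("chock all",600,720,200,330,6,60);box("chock top",600,720,200,330,33.5,60)
a=np.radians(-4.1);plan((654.6,257.8,150),(np.cos(a),np.sin(a)))
E
```

```text
t 45.62 pos [461.6 261.9 156.9] F [ 1.6 -0.   0.3] w 85.5 j [-1.48  0.26  1.02  1.91 -0.24  1.12 -0.51]
[[0.99, -0.138, -0.005], [-0.138, -0.99, -0.008], [-0.004, 0.009, -1.0]]
billet 2 y -80.6 med -68.6 x [-26.5  22.3] ztop 55.2
billet 3 y -33.1 med -31.7 x [-26.7  28. ] ztop 56.3
billet 4 y 11.0 med 12.1 x [-26.6  27.6] ztop 56.4
billet 5 y 55.2 med 55.9 x [-28.4  25.8] ztop 56.4
chock all 5839 (array([654.8, 261. ]), array([52.1, 56.4]), 86.13) 27.56
chock top 2189 (array([647.1, 275.3]), array([29.2, 34.5]), -3.18) 35.42
rows 6 dist [194.1  -4.1  -4.7] turn [ 0.57  0.35 -3.78]
[0.0402, -0.0047, 0.0007, 0.0021, 0.0013, -0.014]
[0.0402, -0.0043, 0.0008, 0.0021, 0.0013, -0.014]
[0.0403, -0.0038, 0.0008, 0.0021, 0.0013, -0.014]
[0.0403, -0.0034, 0.0008, 0.0021, 0.0013, -0.014]
[0.0404, -0.0029, 0.0009, 0.0021, 0.0013, -0.014]
[0.0404, -0.0025, 0.0009, 0.0021, 0.0013, -0.014]
```

View pics/w8.png

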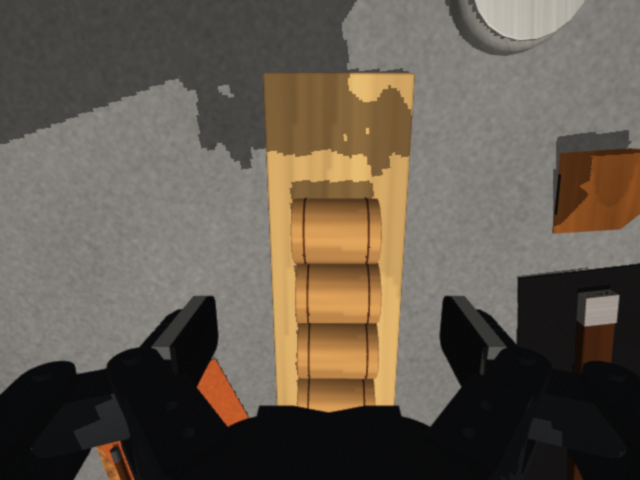

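The five-billet row shows at (292..380, 200..410). Pitches are 44.1–44.2 mm, and billet 5 is 1.5 mm sideways. The wedge is untouched at (597,190). Off to the wedge.

Emit:
play_rows(
  increments=[0.04, -0.006, 0, 0.002, 0.001, -0.014, -1, 0.04, -0.006, 0, 0.002, 0.001, -0.014, -1, 0.04, -0.006, 0.001, 0.002, 0.001, -0.014, -1, 0.04, -0.005, 0.001, 0.002, 0.001, -0.014, -1, 0.04, -0.005, 0.001, 0.002, 0.001, -0.014, -1, 0.03, -0.005, 0.001, 0.002, 0.001, -0.014, -1, 0, 0, 0, 0, 0, 0, -1, 0, 0, 0, 0, 0, 0, -1, 0, 0, 0, 0, 0, 0, -1],
)

```text
t: 46.42
tool_pos: [645.3, 271.7, 132.2]
ee_rot: [[0.998, -0.058, -0.022], [-0.058, -0.998, -0.004], [-0.022, 0.005, -1.0]]
force: [0.2, 0.7, 1.0]
grip_width: 85.2
```

```bash
python3 - <<'E'
from h import *
s=st()
a=np.radians(-4.0);plan((655.2,266.5,60),(np.cos(a),np.sin(a)))
p,W,m,s=cloud("wrist");z=W[...,2]
for z0 in(6,33.5):
    k=(W[...,0]>600)&(W[...,0]<720)&(W[...,1]>200)&(W[...,1]<330)&(z>z0)&(z<42);print(k.sum(),rect(W[k]))
E
```

```text
t 46.42 pos [645.3 271.7 132.2] F [0.2 0.7 1. ] w 85.2 j [-1.02  0.67  0.85  1.48 -0.51  1.25 -0.16]
[[0.998, -0.058, -0.022], [-0.058, -0.998, -0.004], [-0.022, 0.005, -1.0]]
rows 2 dist [  9.9  -5.2 -72.2] turn [0.29 1.26 0.66]
[0.0074, 0.0027, 0.045, 0.0032, 0.014, 0.0074]
[0.0069, 0.0028, 0.045, 0.0032, 0.014, 0.0074]
6201 (array([655.2, 261.2]), array([50.1, 56.4]), 85.94)
3710 (array([656.2, 274.6]), array([29.2, 50. ]), -4.13)
```

Emit:
play_rows(
  increments=[0.006, 0.003, 0.01, 0.003, 0.014, 0.007, -1, 0.006, 0.002, 0.015, 0.003, 0.014, 0.007, -1, 0, 0, 0.018, 0, 0, 0, -1, 0, 0, 0.018, 0, 0, 0, -1, 0, 0, 0.018, 0, 0, 0, -1, 0, 0, 0.014, 0, 0, 0, -1, 0, 0, 0.01, 0, 0, 0, -1, 0, 0, 0, 0, 0, 0, -1, 0, 0, 0, 0, 0, 0, -1],
)

```text
t: 47.22
tool_pos: [648.1, 270.0, 41.6]
ee_rot: [[0.998, -0.066, -0.002], [-0.066, -0.998, 0.003], [-0.002, -0.003, -1.0]]
force: [0.0, -0.5, 1.0]
grip_width: 85.6
```

```bash
python3 - <<'E'
from h import *
s=st()
a=np.radians(-4.0);plan((655.6,266.5,30),(np.cos(a),np.sin(a)))
E
```

```text
t 47.22 pos [648.1 270.   41.6] F [ 0.  -0.5  1. ] w 85.6 j [-0.99  0.74  0.79  1.56 -0.58  1.09 -0.12]
[[0.998, -0.066, -0.002], [-0.066, -0.998, 0.003], [-0.002, -0.003, -1.0]]
rows 1 dist [  7.5  -3.5 -11.6] turn [-0.16  0.12  0.2 ]
[0.0097, 0.0038, 0.0145, -0.0036, 0.0027, 0.0045]
```

Emit:
play_rows(
  increments=[0.006, 0.003, 0.005, -0.003, 0.002, 0.004, -1, 0.005, 0.002, 0.006, 0, 0, 0, -1, 0, 0, 0.004, 0, 0, 0, -1, 0, 0, 0, 0, 0, 0, -1, 0, 0, 0, 0, 0, 0, -1],
)

```text
t: 47.63
tool_pos: [659.1, 265.0, 30.4]
ee_rot: [[0.998, -0.07, 0.003], [-0.07, -0.998, 0.001], [0.003, -0.001, -1.0]]
force: [0.3, -0.1, -0.1]
grip_width: 85.7
```

```bash
python3 - <<'E'
from h import *
s=st()
a=np.radians(-4.0);plan((655.6,266.5,30),(np.cos(a),np.sin(a)))
E
```

```text
t 47.63 pos [659.1 265.   30.4] F [ 0.3 -0.1 -0.1] w 85.7 j [-0.97  0.77  0.78  1.54 -0.59  1.08 -0.11]
[[0.998, -0.07, 0.003], [-0.07, -0.998, 0.001], [0.003, -0.001, -1.0]]
rows 1 dist [-3.5  1.5 -0.4] turn [-0.07 -0.14 -0.01]
[-0.0045, -0.0016, 0.0005, -0.0017, -0.0032, -0.0001]
```

Emit:
play_rows(
  increments=[-0.005, -0.002, 0, 0, -0.003, 0, -1, 0, 0, 0, 0, 0, 0, 1, 0, 0, 0, 0, 0, 0, 1, 0, 0, 0, 0, 0, 0, 1, 0, 0, 0, 0, 0, 0, 1, 0, 0, 0, 0, 0, 0, 1, 0, 0, 0, 0, 0, 0, 1, 0, 0, 0, 0, 0, 0, 1],
)

```text
t: 48.3
tool_pos: [655.2, 267.7, 31.9]
ee_rot: [[0.998, -0.069, 0.002], [-0.069, -0.998, 0.003], [0.001, -0.003, -1.0]]
force: [-0.4, -0.9, -0.6]
grip_width: 49.2
```

Emit:
play_rows(
  increments=[0, 0, -0.015, 0, 0, 0, 1, 0, 0, -0.025, 0, 0, 0, 1, 0, 0, -0.04, 0, 0, 0, 1, 0, 0, -0.03, 0, 0, 0, 1, 0, 0, 0, 0, 0, 0, 1, 0, 0, 0, 0, 0, 0, 1],
)

```text
t: 48.8
tool_pos: [654.0, 266.5, 125.3]
ee_rot: [[0.998, -0.07, -0.001], [-0.07, -0.998, 0.001], [-0.001, -0.001, -1.0]]
force: [0.4, 0.4, -1.3]
grip_width: 48.7
```

```bash
python3 - <<'E'
from h import *
s=st()
plan(bd(118,130),BX)
p,W,m,s=cloud("wrist");D=(W-s["tool_pos"])@s["ee_rot"];k=(abs(D[...,0])<24)&(abs(D[...,1])<70)&(D[...,2]>-12)&(D[...,2]<0)
print("flat top in tool y",np.percentile(D[k][:,1],[1,99]).round(1),k.sum(),np.median(D[k][:,2]).round(1))
E
```

```text
t 48.8 pos [654.  266.5 125.3] F [ 0.4  0.4 -1.3] w 48.7 j [-1.01  0.67  0.85  1.49 -0.52  1.22 -0.16]
[[0.998, -0.07, -0.001], [-0.07, -0.998, 0.001], [-0.001, -0.001, -1.0]]
rows 5 dist [-178.8   59.8    4.7] turn [-0.03  0.08  4.07]
[-0.0456, -0.0118, -0.0011, -0.0001, 0.0003, 0.0181]
[-0.0458, -0.0111, -0.0011, -0.0001, 0.0003, 0.0181]
[-0.046, -0.0105, -0.0011, -0.0001, 0.0003, 0.0181]
[-0.0461, -0.0098, -0.0012, -0.0001, 0.0003, 0.0181]
[-0.0462, -0.0092, -0.0012, -0.0001, 0.0003, 0.0181]
flat top in tool y [-21.9   7.9] 11152 -4.0
```

Emit:
play_rows(
  increments=[-0.046, -0.012, -0.001, 0, 0, 0.018, 1, -0.046, -0.011, -0.001, 0, 0, 0.018, 1, -0.046, -0.011, -0.001, 0, 0, 0.018, 1, -0.046, -0.01, -0.001, 0, 0, 0.018, 1, -0.037, -0.009, -0.001, 0, 0, 0.018, 1, 0, 0, 0, 0, 0, 0, 1, 0, 0, 0, 0, 0, 0, 1, 0, 0, 0, 0, 0, 0, 1],
)

```text
t: 49.52
tool_pos: [472.5, 324.1, 122.2]
ee_rot: [[0.989, -0.146, -0.008], [-0.146, -0.989, -0.007], [-0.006, 0.008, -1.0]]
force: [0.0, 0.7, -0.3]
grip_width: 48.7
```

```bash
python3 - <<'E'
from h import *
s=st()
plan(bd(116,60),BX)
E
```

```text
t 49.52 pos [472.5 324.1 122.2] F [ 0.   0.7 -0.3] w 48.7 j [-1.45  0.43  0.96  1.84 -0.39  1.09 -0.49]
[[0.989, -0.146, -0.008], [-0.146, -0.989, -0.007], [-0.006, 0.008, -1.0]]
rows 2 dist [  2.5   0.2 -62.2] turn [ 0.48  0.37 -0.31]
[0.0018, -0.0007, 0.0389, 0.0053, 0.0041, -0.0034]
[0.0016, -0.0005, 0.0389, 0.0053, 0.0041, -0.0034]
```

Emit:
play_rows(
  increments=[0.001, -0.002, 0.014, 0.004, 0.003, -0.002, 1, 0, -0.002, 0.018, 0.004, 0.003, -0.002, 1, 0, -0.002, 0.018, 0.002, 0.002, -0.002, 1, 0, -0.001, 0.016, 0, 0, 0, 1, 0, 0, 0.012, 0, 0, 0, 1, 0, 0, 0.008, 0, 0, 0, 1, 0, 0, 0, 0, 0, 0, 1, 0, 0, 0, 0, 0, 0, 1],
)

```text
t: 50.18
tool_pos: [480.4, 323.8, 45.4]
ee_rot: [[0.989, -0.151, 0.003], [-0.151, -0.989, -0.004], [0.004, 0.004, -1.0]]
force: [0.1, -0.1, -0.7]
grip_width: 49.0
```

```bash
python3 - <<'E'
from h import *
s=st()
plan(bd(104.2,44),BX)
E
```

```text
t 50.18 pos [480.4 323.8  45.4] F [ 0.1 -0.1 -0.7] w 49.0 j [-1.37  0.53  0.88  1.88 -0.49  0.96 -0.41]
[[0.989, -0.151, 0.003], [-0.151, -0.989, -0.004], [0.004, 0.004, -1.0]]
rows 1 dist [ -7.1 -11.1  -1.4] turn [ 0.23 -0.21 -0.56]
[-0.0067, 0.0151, 0.0018, 0.0051, -0.0048, -0.0125]
```

Emit:
play_rows(
  increments=[-0.004, 0.004, 0, 0.003, -0.003, -0.007, 1, -0.003, 0.004, 0, 0.002, -0.002, -0.006, 1, 0, 0.003, 0, 0, 0, 0, 1, 0, 0, 0, 0, 0, 0, 1, 0, 0, 0, 0, 0, 0, 1],
)

```text
t: 50.6
tool_pos: [473.9, 315.5, 47.4]
ee_rot: [[0.99, -0.14, 0.001], [-0.14, -0.99, 0.003], [0.001, -0.003, -1.0]]
force: [0.0, 0.6, -1.8]
grip_width: 49.0
```

```bash
python3 - <<'E'
from h import *
s=st()
plan(bd(104.2,44),BX)
E
```

```text
t 50.6 pos [473.9 315.5  47.4] F [ 0.   0.6 -1.8] w 49.0 j [-1.38  0.51  0.89  1.91 -0.49  0.95 -0.4 ]
[[0.99, -0.14, 0.001], [-0.14, -0.99, 0.003], [0.001, -0.003, -1.0]]
rows 1 dist [-0.6 -2.9 -3.4] turn [-0.18 -0.05  0.06]
[-0.0003, 0.0037, 0.0042, -0.0041, -0.0012, 0.0013]
```

Emit:
play_rows(
  increments=[0, 0, 0.003, -0.003, 0, 0, 1, 0, 0.001, 0.003, 0, 0, 0, 1, 0, 0.003, 0, 0, 0, 0, 1, 0, 0.003, 0, 0, 0, 0, 1, 0, 0, 0, 0, 0, 0, 1],
)

```text
t: 51.02
tool_pos: [473.8, 311.7, 43.6]
ee_rot: [[0.99, -0.138, 0.003], [-0.138, -0.99, 0.004], [0.002, -0.004, -1.0]]
force: [0.3, -0.1, -1.0]
grip_width: 49.3
```

```bash
python3 - <<'E'
from h import *
s=st()
plan(bd(104.2,44),BX)
E
```

```text
t 51.02 pos [473.8 311.7  43.6] F [ 0.3 -0.1 -1. ] w 49.3 j [-1.37  0.51  0.88  1.92 -0.49  0.94 -0.39]
[[0.99, -0.138, 0.003], [-0.138, -0.99, 0.004], [0.002, -0.004, -1.0]]
rows 1 dist [-0.5  1.   0.4] turn [-0.24 -0.13  0.14]
[-0.0008, -0.0011, -0.0005, -0.0053, -0.003, 0.0032]
```

Emit:
play_rows(
  increments=[0, 0.004, 0.001, -0.003, 0, 0.002, 1, 0, 0.003, 0, 0, 0, 0, 1],
)

```text
t: 51.18
tool_pos: [473.8, 308.7, 43.7]
ee_rot: [[0.99, -0.139, 0.005], [-0.139, -0.99, 0.005], [0.004, -0.006, -1.0]]
force: [0.1, 1.5, -1.1]
grip_width: 49.0
```

```bash
python3 - <<'E'
from h import *
s=st()
plan(bd(104.2,44),BX)
p,W,m,s=cloud("wrist");row(W)
E
```

```text
t 51.18 pos [473.8 308.7  43.7] F [ 0.1  1.5 -1.1] w 49.0 j [-1.37  0.51  0.89  1.93 -0.49  0.93 -0.39]
[[0.99, -0.139, 0.005], [-0.139, -0.99, 0.005], [0.004, -0.006, -1.0]]
rows 1 dist [-0.5  4.   0.3] turn [-0.33 -0.22  0.12]
[-0.0013, -0.0048, -0.0003, -0.0073, -0.0049, 0.0027]
```

Emit:
play_rows(
  increments=[0, 0, 0, 0, 0, 0, 0.2, 0, 0, 0, 0, 0, 0, -0.2, 0, 0, 0, 0, 0, 0, -1, 0, 0, 0, 0, 0, 0, -1, 0, 0, 0, 0, 0, 0, -1, 0, 0, -0.02, 0, 0, 0, -1, 0, 0, -0.04, 0, 0, 0, -1, 0, 0, -0.045, 0, 0, 0, -1, 0, 0, -0.045, 0, 0, 0, -1, 0, -0.01, -0.045, 0, 0, 0, -1, 0, 0, 0, 0, 0, 0, -1, 0, 0, 0, 0, 0, 0, -1],
)

```text
t: 52.23
tool_pos: [472.8, 310.6, 203.0]
ee_rot: [[0.99, -0.143, -0.001], [-0.143, -0.99, -0.006], [-0.001, 0.006, -1.0]]
force: [0.4, 0.3, -1.0]
grip_width: 85.5
```

```bash
python3 - <<'E'
from h import *
s=st()
p,W,m,s=cloud("wrist");row(W);cv2.imwrite("pics/w9.png",p[:,:,::-1])
D=W-B;x=D@BX;y=D@BY;z=W[...,2]
k=(abs(x)<40)&(y>88)&(y<150)&(z>45)&(z<52);P=np.c_[x[k],y[k],z[k]];print("chock top (board frame)",len(P),rect(P),"y",np.percentile(P[:,1],[1,99]).round(1),"z",np.median(P[:,2]))
E
```

```text
t 52.23 pos [472.8 310.6 203. ] F [ 0.4  0.3 -1. ] w 85.5 j [-1.53  0.31  1.05  1.78 -0.28  1.22 -0.55]
[[0.99, -0.143, -0.001], [-0.143, -0.99, -0.006], [-0.001, 0.006, -1.0]]
billet 3 y -33.2 med -31.8 x [-26.7  28.2] ztop 56.5
billet 4 y 10.8 med 11.7 x [-26.5  28. ] ztop 56.3
billet 5 y 54.6 med 55.4 x [-28.   26.3] ztop 56.4
chock top (board frame) 2490 (array([  0.2, 111.5]), array([29. , 50.1]), 0.09) y [ 97.3 125.8] z 47.615509880567856
```

View pics/w9.png

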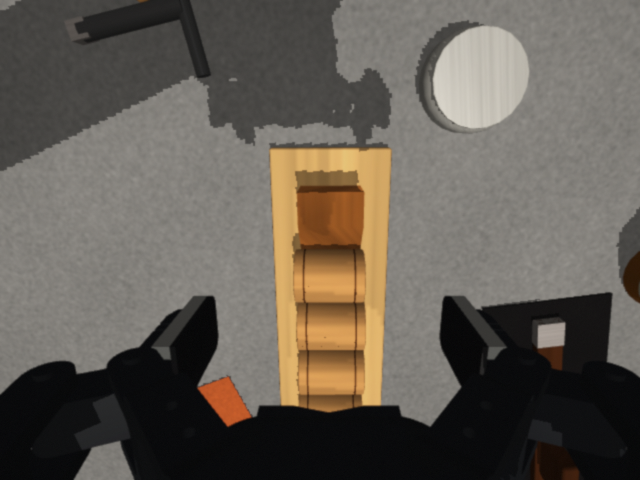

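The wedge stands square (0.1°) at (330,218), with its origin 41 mm from billet 5's axis as it should be. I'll move the arm aside and make a last overall check.

Emit:
play_rows(
  increments=[0, -0.04, -0.02, 0, 0, -0.06, -1, 0, -0.04, -0.02, 0, 0, -0.06, -1, 0, -0.045, 0, 0, 0, -0.06, -1, 0, -0.045, 0, 0, 0, -0.06, -1, 0, -0.045, 0, 0, 0, -0.06, -1, 0, -0.045, 0, 0, 0, -0.06, -1, -0.01, -0.045, 0, 0, 0, -0.06, -1, -0.01, -0.045, 0, 0, 0, -0.06, -1, -0.01, -0.03, 0, 0, 0, -0.06, -1, 0, 0, 0, 0, 0, 0, -1, 0, 0, 0, 0, 0, 0, -1, 0, 0, 0, 0, 0, 0, -1],
)

```text
t: 53.28
tool_pos: [432.6, 613.4, 211.5]
ee_rot: [[0.958, 0.287, -0.021], [0.287, -0.958, -0.022], [-0.027, 0.015, -1.0]]
force: [-0.5, -0.2, -0.3]
grip_width: 85.7
```

```bash
python3 - <<'E'
from h import *
s=st()
p,W,m,s=cloud("top");row(W);cv2.imwrite("pics/t9.png",cv2.resize(p[120:345,150:530,::-1],(800,474),interpolation=cv2.INTER_CUBIC))
z=W[...,2];v,u=np.mgrid[:480,:640]
red=(u>240)&(u<385)&(v>175)&(v<228)&(p[...,0]>p[...,2]+20);print("bar",red.sum(),rect(W[red]))
D=W-B;x=D@BX;y=D@BY
k=(abs(x)<40)&(y>84)&(y<150)&(z>42)&(z<54);print("chock top y",np.percentile(y[k],[1,50,99]).round(1),"x",np.percentile(x[k],[1,99]).round(1))
E
```

```text
t 53.28 pos [432.6 613.4 211.5] F [-0.5 -0.2 -0.3] w 85.7 j [-1.46  0.69  0.78  1.22 -0.47  1.44 -0.44]
[[0.958, 0.287, -0.021], [0.287, -0.958, -0.022], [-0.027, 0.015, -1.0]]
billet 1 y -120.8 med -120.7 x [-27.3  26.7] ztop 61.1
billet 2 y -76.0 med -78.0 x [-28.   25.8] ztop 60.2
billet 3 y -35.2 med -34.8 x [-27.6  27.3] ztop 61.2
billet 4 y 9.8 med 9.5 x [-27.2  26.6] ztop 61.5
billet 5 y 53.6 med 53.7 x [-29.2  26. ] ztop 61.3
bar 720 (array([646.6,  57.4]), array([101.1, 345.7]), 77.49)
chock top y [ 91.  109.4 126. ] x [-25.   24.4]
```

View pics/t9.png

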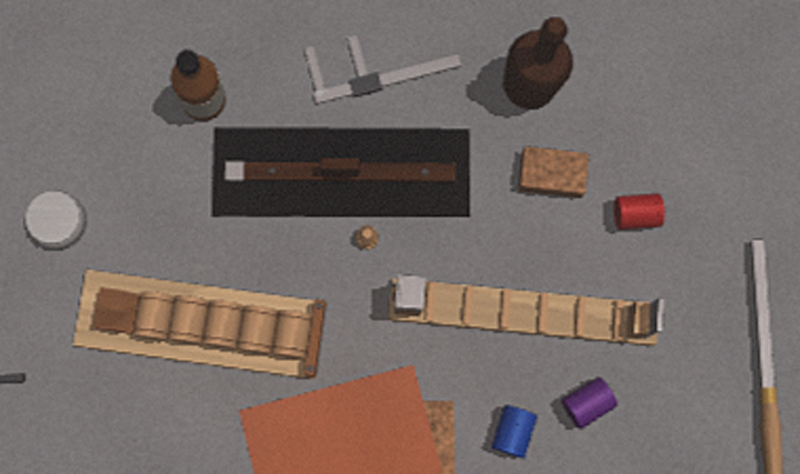

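The bar lies along the mat's middle, the five billets and the wedge form the row on the board, the cradle is empty and the other things haven't moved.

```bash
python3 -c "
from plant import robot
print(robot.finish_job(), robot.sense()['t'])"
```

```text
the job is handed in; nothing more can be done
the job is handed in; nothing more can be done
```

The job is handed in and was done in the order asked, in about 53 s of the 210 s allowed.

**Bar:** I tilted it about 14.5° over the lip, drew it about 53 mm out of the keeper and laid it flat along the middle of the mat.

**Billets:** All five lie on the board in one row starting against the batten. The close wrist views gave a pitch of 43.8–44.4 mm, which means they touch.

**Wedge:** It stands square with the row, within about 0.1°. Its origin is about 41 mm from the last billet's axis, so its slope is snug.

**Last checks:**
- **Small offset:** billet 5 sits about 1.5 mm sideways of the others.
- **Readings that disagreed:** the top camera's billet positions scatter by about 2 mm against the wrist camera. My automatic fit of the bar in the top view took in the mat's edge as well, so I judged the bar's final place by eye in the last picture.
- **Bystanders and look-alikes:** in the last picture the things in view look undisturbed, but I did not measure them. The chuck key and gouge were only partly in that picture.
- **Knock:** neither the bar nor the wedge was seen to be knocked aside.

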